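# Refit and level the tamping stand

### The job

The tamping rest has been taken off its stand for cleaning: set it back on the stand, fully home on the two locating pegs, then turn the black knob of the stand's front foot until the bubble of the rest's spirit vial lies centred between the two lines. Let go of the knob and press straight down on the middle of the rest's round rubber top with about 10 N (a kilogram's push), as in tamping, and finish while still pressing, with the bubble between its lines. Do not shove the tamper or the dosing cup about.

Things in the scene. Friction and masses are not known exactly. Their poses are not given: they have to be found in the camera images.
- rest: the loose tamping rest, aluminium, 0.4 to 0.6 kg: foot plate 84 (x) x 112 (y) x 10 mm with two 11 mm through holes at x 0, y +47 and -47 mm; on it a round post (see pad_top) and a black block with a spirit vial (see vial_middle). Origin: centre of the underside; z up. At the start it lies flat on the counter
- stand: the tamping stand, about 200 mm long, it does not slide: steel plate 124 (x) x 130 (y) x 8 mm, top 26 mm above the counter, with a tongue to -x (front, roughly towards the robot) that carries the levelling foot and knob. The plate pivots on two rubber feet at its back (x +50 mm). Origin: on the counter under the plate's middle, 110 mm behind the knob's axis; x to the back, z up
- plate_seat (a point): middle of the plate's top face, where the centre of the rest's underside belongs; axes of the plate: x to the back, y left, z normal to it. The rest fits with its x along this x (or turned by half a turn). The plate starts with its front 0.4 to 1 degree low
- peg_left (a point): tip of the left locating peg (plate y +47 mm): steel pin 8 mm in diameter, 14 mm tall, tapered over its last 6 mm to a 3 mm tip
- peg_right (a point): tip of the right locating peg (y -47 mm), the same
- knob_grip (a point): on the axis of the foot's black ribbed knob, at half its height: 37 mm in diameter, 24 mm tall, 8 mm above the tongue, so fingertips reach at most 18 mm below this point. Clockwise seen from above raises the stand's front, 6 mm per turn, 160 mm from the rear feet. It takes 0.06 N m, stays where left, and can turn over 2 rad past level
- vial_middle (a point): middle of the top of the rest's spirit vial, a yellow-green tube along x, 13 mm in diameter, in a black block 76 (x) x 20 (y) mm centred at y +29 mm, up to 34 mm above the rest's underside. Two black rings 14 mm to either side of this point are its lines
- bubble (a joint): place of the pale bubble (20 mm long) along the rest's x from the vial's middle, in m: 0 centred, between the lines within 0.004, limits 0.022. It runs to the higher end, 21 mm per degree, settling in about 1 s; positive: the +x end is higher. 1 rad of clockwise knob turn moves it 7.2 mm towards the stand's front
- pad_top (a point): centre of the round black rubber top of the rest's post, where to press. Post upright, centred at x 0, y -12 mm of the rest, 49 to 52 mm in diameter, from 10 to 48 mm above the underside. To carry the rest, grip the post across, fingers best on its x sides, away from the vial block
- tamper: bystander: coffee tamper with wooden handle, 58 mm wide, 89 mm tall, standing; origin centre of the underside
- dosing_cup: bystander: steel dosing cup, 62 mm wide, 51 mm tall; origin centre of the underside

How it is judged:
On the way, in this order (a step that is already met when the one before it is completed fails the run):
1. the rest sits fully home on the stand's two pegs (horizontal distance between rest and plate_seat below 0.004 m and z of rest in the frame of plate_seat below 0.002 m and angle between the x axis of rest and the x axis of plate_seat, either way round below 0.08 rad and angle between the z axis of rest and the z axis of plate_seat, either way round below 0.02 rad), for 0.3 s.
2. with the rest home, the bubble is centred by the foot's knob (all of step 1 and value of joint bubble between -0.004 and 0.004 m and angle between plate_seat's own z axis and vertical below 0.006 rad), for 0.5 s.
At the end, for the whole second after the job is handed in: rest home on the pegs (2 mm in height, 4 mm in place, square); bubble within 4 mm of the middle, plate level within 0.006 rad; fingers on the rubber top only (within 30 mm of its centre, over 4 N), the rest bearing on the stand with 10 to 32 N including its 4 to 6 N weight (all of step 2 and contact force between rest and stand between 10 and 32 N and contact force between the fingers and rest above 4 N and horizontal distance between the grasp point and pad_top below 0.03 m and z of the grasp point in the frame of pad_top above 0 m and contact force between the fingers and stand below 0.5 N); the arm keeps its last pose, push and grip.
It fails at once if the tamper or the dosing cup is shoved by more than 30 mm (distance of any of tamper, dosing_cup from where it was at the start of the episode above 0.03 m).
It fails at once if the rest is rammed onto the stand with more than 60 N (contact force between rest and stand above 60 N).
It also fails if it takes over 72 s, if anything falls off the work surface, if the arm or the gripper's body presses on something with over 40 N, if the wrist force passes 120 N, or if a joint passes its speed limit or range.

### The arm

A 6-joint arm with a two-finger parallel gripper is mounted at the origin on a cart in front of the work surface, level with it; the furniture and walls round the work are solid. World frame = base frame: x ahead of the robot, y to its left, z up, the work surface at z = 0. Lengths are in m, angles in rad, forces in N, time in s.
With the tool pointing down it reaches from about 0.35 to 0.775 m from the base axis. Payload 5.5 kg.
Tool frame: the origin (TCP) lies between the finger pads; the fingertips stand env.nose_length ahead of it and the grasp point (between the pads) lies 8 mm behind it (env.nose_length is the distance from the TCP to the fingertips, in m); z points along the fingers, y is the direction in which the jaws open and shut (so a half turn about z gives the same grasp; the last joint's range is limited). The gripper opens to 85 mm and grips with 20 to 120 N. Pads are 22 mm wide; open, the fingers measure 114 mm over their backs; the gripper's body (76 mm by 85 mm) begins 54 mm behind the grasp point. The pads swing forward as they close: fully open they stand 13 mm farther back than shut.
Start: joints at [1.08, 0.313, 0.046, 1.304, 0, 1.431], TCP at [0.198, 0.54, 0.203] pointing down, gripper open.
Joint ranges: [-2.76, 2.76], [-0.86, 1.69], [-1.03, 1.26], [-2.2, 2.34], [-1.47, 1.5], [-3.14, 3.14]. Speed limits (rad/s): [2.57, 2.57, 3.14, 3.14, 3.14, 3.14].

### API

Orientations are given as a unit quaternion [w, x, y, z].
In Python, from workcell import env gives the robot as it stands. The module is installed in compiled form; this text tells all that it offers.
- The arm moves only by the shell command python3 -m creep 'ROWS' [FORCE]. ROWS is a JSON object of lists of equal length, an entry for each row: "hand": the finger opening in mm, from 0 to 85.4; "delta_pos": the shift along the tool's x, y, z scaled (see below), a list of three; "turn": the turn about the tool's z scaled (see below). In form: {"hand": [hand, ...], "delta_pos": [[dx, dy, dz], ...], "turn": [turn, ...]}. A call has exactly 5 rows; each row shifts and turns the commanded pose from where the row before left it, along the tool's axes as they then stand; what a row does not reach is not made up. The controller multiplies each number of a shift by 0.8 m and each number of a turn by 5 degrees. A row lasts 1/12 s, in which the tool goes at most 41.7 mm and 7.16 degrees, less where a joint would pass 70% of its speed; a pose out of reach is approached as far as the arm can. A call with a number of a shift or a turn outside -1 to 1 is refused whole. A call with a gripper value outside its range is refused whole. The fingers move at their own pace and stop on an object; FORCE is the grip in N (left out, the last holds). Time passes only in rows, so rows that do not move let the fingers close, or fill a call up. It gives the time, the measured TCP pose, the force and the opening at its end, in the units of the state.
- env.get_state(): the state, without advancing time (a new reading comes with each control period).
- env.read_camera(name): name is "scene" or "top"; returns a dict with "pixels" (480x640x3 uint8, red, green, blue), "depth" (480x640 float32, m along the optical axis (not along the pixel's ray), 0 where there is no reading), "fx", "fy", "cx", "cy" (pixels), "origin" and "orientation" of the camera in the world. Camera axes: x right, y down, z forward; pixel columns grow to the right and rows downward; lengths in m; the calibration is good to about 2 mm. A picture is of the moment at which its call begins.
- env.hand_in(): hands the job in, once; it reports no verdict.
Trained networks look in the newest picture that a camera, given by its name, has taken for a name from the list of things; names that differ only in an ending like _2 or _b are one class to them, and where a whole thing is asked for, a point or a joint stands for the part that bears it (a point fixed in the world has none). Each returns a list of dicts, best first, with "score" (0 to 1); they miss things now and then, are a little off and sometimes report something else, mostly with a low value. They report only what shows in the picture. A call takes as long as a camera call.
- env.find_in(camera, target): "location" ([row, column] in pixels, amid what is visible of it).
- env.pinpoint(camera, target): "location" ([row, column] in pixels: a listed point, or the origin of a listed thing).
The state is a dict: "clock": time; "joint_pos": joint angles; "qvel": joint speeds; "tau": joint torques, N m; "tcp_pos": TCP position; "orientation": TCP orientation; "wrist_force": force on the tool from outside, world axes, zero at the start; "ft_torque": the same for the moment, N m; "finger_gap": finger opening in m.
Only numpy, scipy, OpenCV 4.12 (cv2) and the standard library are available. Lean on these libraries where they do the work, as an engineer would, in place of code of your own. Each camera call takes 0.05 s, during which the arm holds its last target.

## Working session

There is one attempt and no reset: what is moved stays moved. The work goes in short steps, Python scripts to look and compute and a shell command to move; the robot and the scene stay as the last step left them, time stands still between calls to the robot, and variables do not carry over. Pictures are saved under pics/ and viewed, and the job is handed in when it is done.

```bash
mkdir -p pics; cat > h.py <<'E'
import numpy as np, cv2
from workcell import env
from scipy.spatial.transform import Rotation as R
def Q(q): return R.from_quat([q[1],q[2],q[3],q[0]])
def snap(cam,name):
    c=env.read_camera(cam); cv2.imwrite(f'pics/{name}.png',cv2.cvtColor(c['pixels'],cv2.COLOR_RGB2BGR)); return c
def p3(c,rc,d=None,z=None):
    r,k=rc; ray=np.array([(k-c['cx'])/c['fx'],(r-c['cy'])/c['fy'],1.0])
    Rm=Q(c['orientation']); o=np.array(c['origin'])
    w=Rm.apply(ray)
    if z is not None: return o+w*(z-o[2])/w[2]
    if d is None:
        rr,kk=int(round(r)),int(round(k)); a=c['depth'][rr-1:rr+2,kk-1:kk+2]; a=a[a>0]; d=np.median(a) if a.size else np.nan
    return o+w*d
E
python3 - <<'E'
from h import *
s=env.get_state(); print({k:np.round(v,3) for k,v in s.items()}, env.nose_length)
for cam in ['scene','top']:
    c=snap(cam,cam+'0'); print(cam,np.round(c['origin'],3),np.round(c['orientation'],3),c['fx'])
    for t in ['rest','stand','plate_seat','peg_left','peg_right','knob_grip','vial_middle','pad_top','tamper','dosing_cup']:
        for x in env.pinpoint(cam,t)[:2]:
            print(t,np.round(x['location'],1),round(x['score'],2),np.round(p3(c,x['location']),4))
E
```

```text
{'clock': np.float64(0.0), 'joint_pos': array([1.08 , 0.314, 0.045, 1.304, 0.   , 1.431]), 'qvel': array([-0.   ,  0.   , -0.   , -0.001,  0.001,  0.   ]), 'tau': array([ 0.0000e+00, -4.8063e+01,  2.9853e+01,  2.0000e-02, -0.0000e+00,
        0.0000e+00]), 'tcp_pos': array([0.197, 0.539, 0.202]), 'orientation': array([-0.   ,  0.175,  0.985, -0.001]), 'wrist_force': array([-0.405, -0.156, -1.15 ]), 'ft_torque': array([-0.01 , -0.015,  0.024]), 'finger_gap': np.float64(0.086)} 0.011
scene [0.13  0.173 0.678] [ 0.133 -0.341  0.86  -0.357] 546.1490920439898
rest [328.9 269.1] 0.67 [ 0.5065 -0.1232  0.017 ]
stand [238.5 377.3] 0.97 [ 0.5062 -0.3732  0.0245]
peg_left [223.7 354.6] 0.65 [ 0.5568 -0.3727  0.0262]
peg_right [215.4 402.8] 0.66 [ 0.5023 -0.4369  0.0379]
knob_grip [266.4 405.8] 0.77 [ 0.4182 -0.3306  0.0551]
knob_grip [235.8 377.3] 0.61 [ 0.5097 -0.3774  0.0255]
vial_middle [328.5 252.5] 0.71 [ 0.5165 -0.1011  0.0307]
vial_middle [297.9 214.3] 0.38 [ 0.5991 -0.0983  0.0323]
pad_top [302.4 271.6] 0.81 [ 0.5211 -0.1441  0.0474]
tamper [261.8 274. ] 0.75 [ 0.6012 -0.2218  0.0138]
dosing_cup [296.5 216.8] 0.98 [ 0.5966 -0.1015  0.0349]
dosing_cup [223.3 352.8] 0.66 [ 0.5606 -0.3724  0.025 ]
top [ 0.449 -0.273  0.898] [-0.046  0.708 -0.704  0.029] 452.89779357964915
rest [255.8 257.2] 0.66 [ 0.5151 -0.1351  0.0467]
stand [254.1 394.1] 0.85 [ 0.5217 -0.3965  0.024 ]
plate_seat [251.4 395.6] 0.85 [ 0.5269 -0.3993  0.0248]
peg_left [239.4 374.1] 0.61 [ 0.5489 -0.3571  0.0344]
peg_right [263.2 418.9] 0.77 [ 0.5044 -0.4437  0.0246]
knob_grip [306.5 365.2] 0.67 [ 0.4221 -0.338   0.0566]
vial_middle [254.4 245. ] 0.97 [ 0.5195 -0.1074  0.0231]
pad_top [250.2 262.8] 0.75 [ 0.5258 -0.1455  0.0468]
pad_top [241.3 373.6] 0.35 [ 0.5462 -0.3571  0.025 ]
tamper [212.9 311.2] 0.89 [ 0.6034 -0.2352  0.0141]
dosing_cup [205.7 254.5] 0.76 [ 6.202e-01 -1.199e-01  2.000e-04]
```

View pics/scene0.png

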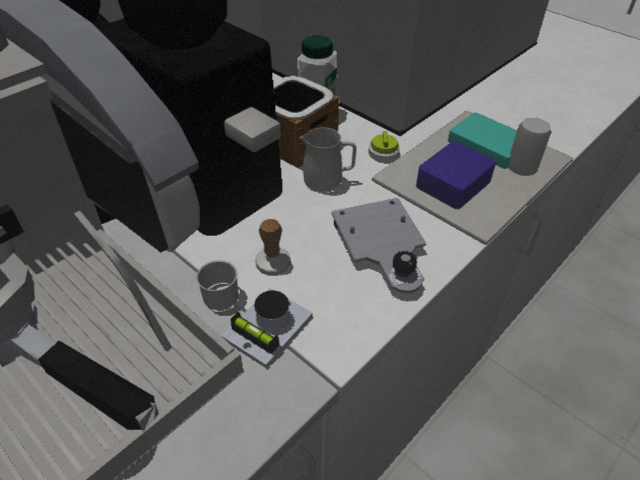

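View pics/top0.png

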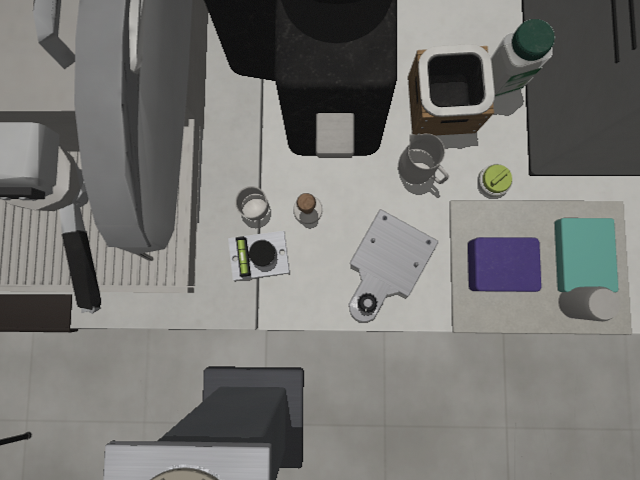

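The scene view shows the loose rest at about (row 325, col 268), with the cup behind it at (285,218) and the tamper at (260,272). The stand is at (238,377) with its knob at (263,404). The top view has the rest at (256,258), post (253,262), stand pegs (240,374) and (263,418), and knob (303,367). I'll zoom in to check these points more exactly.

```bash
python3 - <<'E'
from h import *
c=cv2.imread('pics/top0.png')
a=cv2.resize(c[200:325,335:445],None,fx=4.5,fy=4.5,interpolation=cv2.INTER_CUBIC)
b=cv2.resize(c[180:290,220:330],None,fx=4.5,fy=4.5,interpolation=cv2.INTER_CUBIC)[:400]
cv2.imwrite('pics/t0a.png',a);cv2.imwrite('pics/t0b.png',b)
s=cv2.imread('pics/scene0.png')
cv2.imwrite('pics/s0a.png',cv2.resize(s[190:300,325:435],None,fx=5,fy=5,interpolation=cv2.INTER_CUBIC))
E
```

```text
(no output)
```

View pics/t0a.png

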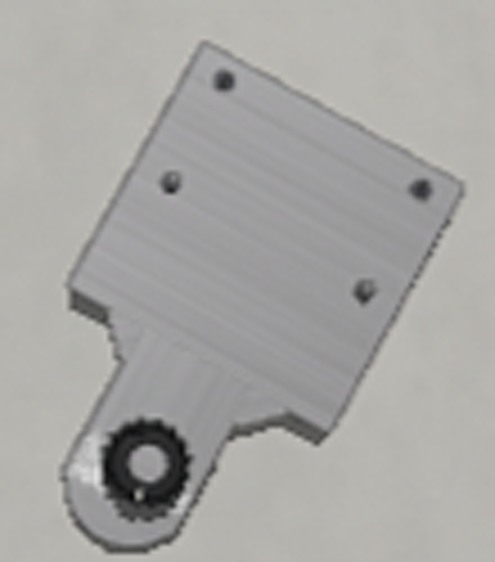

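View pics/t0b.png

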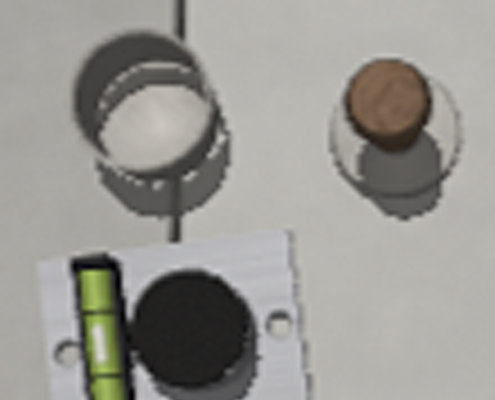

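View pics/s0a.png

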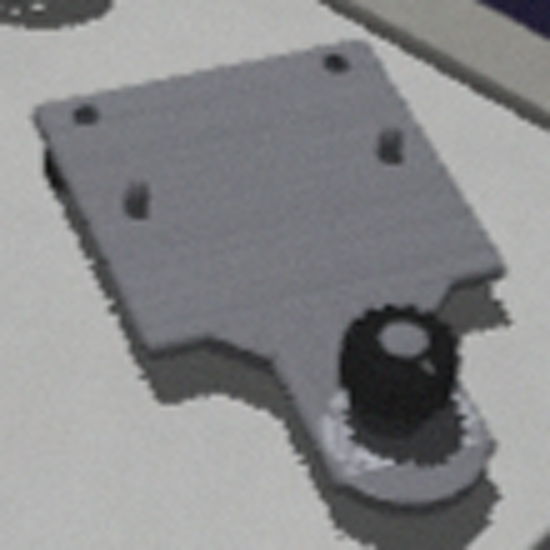

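The top crop clearly shows the plate corners, the pegs (the front pair) and the rear foot screws. The rest's two holes and its black disc are also clear. I'll work out poses from these.

```bash
python3 - <<'E'
from h import *
c=env.read_camera('top')
A=lambda x,y:(200+(y+.5)/4.5-.5,335+(x+.5)/4.5-.5)
B=lambda x,y:(180+(y+.5)/4.5-.5,220+(x+.5)/4.5-.5)
print('plate corners')
for n,p in dict(BL=(205,42),BR=(463,187),FR=(328,430),FL=(70,287)).items(): print(n,p3(c,A(*p),z=.026).round(4), p3(c,A(*p)).round(4))
pb=[p3(c,A(171,184),z=.030),p3(c,A(364,292),z=.030)]; print('pegs',pb,(pb[0]+pb[1])/2,np.linalg.norm(pb[0]-pb[1]))
d=pb[0]-pb[1]; print('yaw',np.degrees(np.arctan2(d[1],d[0]))-90)
print('screws',p3(c,A(224,81),z=.026),p3(c,A(421,189),z=.026))
print('knob',p3(c,A(149,463),z=.057),p3(c,A(149,463)))
h=[p3(c,B(68,352),z=.009),p3(c,B(278,324),z=.009)]; d=h[0]-h[1]
print('holes',h,(h[0]+h[1])/2,np.linalg.norm(d),np.degrees(np.arctan2(d[1],d[0]))-90)
print('post',p3(c,B(192,328),z=.048),'cup rim',p3(c,B(145,100),z=.051),'tamper base',p3(c,B(395,127),z=.01))
# disc segmentation
d=c['depth'];px=c['pixels'].astype(int)
rr,cc=np.mgrid[180:290,220:330]
P=np.array([p3(c,(r,k)) for r,k in zip(rr.ravel(),cc.ravel())]); col=px[180:290,220:330].reshape(-1,3)
m=(P[:,2]>.04)&(P[:,2]<.055)&(col.max(1)<70)&(np.hypot(P[:,0]-.52,P[:,1]+.145)<.035)
print('disc',P[m].mean(0),m.sum(),np.ptp(P[m],axis=0))
E
```

```text
plate corners
BL [ 0.6096 -0.3701  0.026 ] [ 0.6143 -0.3729  0.0007]
BR [ 0.547  -0.4798  0.026 ] [ 0.5501 -0.4862 -0.0013]
FR [ 0.4432 -0.4208  0.026 ] [ 0.4431 -0.4219  0.0197]
FL [ 0.5031 -0.3117  0.026 ] [ 0.5034 -0.3119  0.022 ]
pegs [array([ 0.54722972, -0.35468509,  0.03      ]), array([ 0.50151672, -0.43614724,  0.03      ])] [ 0.52437322 -0.39541616  0.03      ] 0.0934117788245862
yaw -29.29923480001022
screws [ 0.5925545  -0.37811447  0.026     ] [ 0.54606293 -0.46186664  0.026     ]
knob [ 0.42942475 -0.3425915   0.057     ] [ 0.42941091 -0.34264127  0.05640228]
holes [array([ 0.51374769, -0.08451448,  0.009     ]), array([ 0.52661462, -0.17680084,  0.009     ])] [ 0.52018116 -0.13065766  0.009     ] 0.09317901614229246 7.937236199139193
post [ 0.52131838 -0.14481631  0.048     ] cup rim [ 0.61794134 -0.12322491  0.051     ] tamper base [ 0.61431128 -0.22735046  0.01      ]
disc [ 0.52081235 -0.14298576  0.0466568 ] 527 [0.04762008 0.04960656 0.00824939]
```

```bash
cat >> h.py <<'E'
def yawy(s=None):
    s=s or env.get_state(); y=Q(s['orientation']).apply([0,1,0]); return np.degrees(np.arctan2(y[1],y[0]))
def plan(target,yaw=None,s=None):
    """tool-axis shift at current orientation [units], turn units (cw +)"""
    s=s or env.get_state(); v=Q(s['orientation']).inv().apply(np.array(target)-s['tcp_pos'])
    y=yawy(s); t=None
    if yaw is not None: t=-((yaw-y+180)%360-180)/5
    print('tcp',np.round(s['tcp_pos'],4),'yaw',round(y,2),'units',np.round(v/.8,4),'turn',t)
E
python3 - <<'E'
from h import *
for cam in ['top','scene']:
    c=env.read_camera(cam); d=c['depth'].astype(float)
    k,r=np.meshgrid(np.arange(640),np.arange(480)); 
    ray=np.stack([(k-c['cx'])/c['fx'],(r-c['cy'])/c['fy'],np.ones_like(k)],-1)
    W=Q(c['orientation']).apply((ray*d[...,None]).reshape(-1,3))+c['origin']; W=W[d.ravel()>0]
    for y in np.arange(.5,-.5,-.1):
        print(cam,round(y,2),[ (round(x,2),round(float(W[m][:,2].max()),2)) for x in np.arange(.2,.7,.05) if (m:=(abs(W[:,0]-x)<.025)&(abs(W[:,1]-y)<.05)).sum()>3])
s=env.get_state(); print(yawy(s)); plan([.5213,-.143,.2],7.9,s)
E
```

```text
top 0.5 [(np.float64(0.2), -0.84), (np.float64(0.25), -0.84), (np.float64(0.3), -0.84)]
top 0.4 [(np.float64(0.2), -0.84), (np.float64(0.25), -0.84), (np.float64(0.3), -0.84), (np.float64(0.35), 0.01), (np.float64(0.4), 0.01), (np.float64(0.45), 0.01)]
top 0.3 [(np.float64(0.2), -0.84), (np.float64(0.25), -0.84), (np.float64(0.3), -0.84), (np.float64(0.35), 0.01), (np.float64(0.4), 0.01), (np.float64(0.45), 0.12), (np.float64(0.5), 0.12), (np.float64(0.55), 0.12), (np.float64(0.6), 0.12)]
top 0.2 [(np.float64(0.2), -0.84), (np.float64(0.25), -0.84), (np.float64(0.3), -0.84), (np.float64(0.35), 0.01), (np.float64(0.4), 0.01), (np.float64(0.45), 0.13), (np.float64(0.5), 0.12), (np.float64(0.55), 0.27), (np.float64(0.6), 0.34), (np.float64(0.65), 0.35)]
top 0.1 [(np.float64(0.2), -0.84), (np.float64(0.25), -0.84), (np.float64(0.3), -0.84), (np.float64(0.35), 0.0), (np.float64(0.4), 0.2), (np.float64(0.45), 0.21), (np.float64(0.5), 0.21), (np.float64(0.55), 0.36), (np.float64(0.6), 0.36), (np.float64(0.65), 0.43)]
top 0.0 [(np.float64(0.2), -0.84), (np.float64(0.25), -0.84), (np.float64(
[... 1947 characters left out ...]
p.float64(0.65), 0.46)]
scene -0.2 [(np.float64(0.35), 0.0), (np.float64(0.4), 0.0), (np.float64(0.45), 0.0), (np.float64(0.5), 0.05), (np.float64(0.55), 0.05), (np.float64(0.6), 0.09), (np.float64(0.65), 0.21)]
scene -0.3 [(np.float64(0.35), 0.0), (np.float64(0.4), 0.06), (np.float64(0.45), 0.06), (np.float64(0.5), 0.03), (np.float64(0.55), 0.03), (np.float64(0.6), 0.01), (np.float64(0.65), 0.22)]
scene -0.4 [(np.float64(0.35), 0.0), (np.float64(0.4), 0.06), (np.float64(0.45), 0.06), (np.float64(0.5), 0.04), (np.float64(0.55), 0.04), (np.float64(0.6), 0.03), (np.float64(0.65), 0.1)]
69.90075117679632
tcp [0.1976 0.54   0.2026] yaw 69.9 units [-0.6733 -0.6628  0.0032] turn 12.400150235359263
```

```bash
python3 - <<'E'
from h import *
Ws=[]
for cam in ['top','scene']:
    c=env.read_camera(cam); d=c['depth'].astype(float)
    k,r=np.meshgrid(np.arange(640),np.arange(480)); 
    ray=np.stack([(k-c['cx'])/c['fx'],(r-c['cy'])/c['fy'],np.ones_like(k)],-1)
    W=Q(c['orientation']).apply((ray*d[...,None]).reshape(-1,3))+c['origin']; Ws.append(W[d.ravel()>0])
W=np.vstack(Ws)
xs=np.arange(.36,.72,.03)
print('      ',*['%5.2f'%x for x in xs])
for y in np.arange(.3,-.5,-.03):
    print('%6.2f'%y,*['%5.2f'%(W[m][:,2].max()) if (m:=(abs(W[:,0]-x)<.015)&(abs(W[:,1]-y)<.015)).sum()>2 else '  -  ' for x in xs])
    
m=(W[:,2]>.15)&(W[:,0]<.64)&(W[:,0]>.3); 
for y in np.arange(.3,-.3,-.03):
    n=m&(abs(W[:,1]-y)<.015)
    if n.any(): print(round(y,2),'zmin of high pts',W[n][:,2].min().round(3),'xmin',W[n][:,0].min().round(3))
E
```

```text
0.36  0.39  0.42  0.45  0.48  0.51  0.54  0.57  0.60  0.63  0.66  0.69
  0.30  0.01  0.01  0.01  0.12  0.12  0.12  0.11  0.12  0.12   -     -     -  
  0.27  0.01  0.01  0.01  0.13  0.12  0.12  0.12  0.12  0.12   -     -     -  
  0.24  0.01  0.01  0.01  0.12  0.12  0.12  0.12  0.12  0.12   -     -     -  
  0.21 -0.00  0.00   -    0.12  0.12  0.12  0.12  0.27  0.11  0.09   -    0.11
  0.18 -0.00  0.00  0.00  0.13  0.12  0.12  0.12  0.27  0.32  0.12  0.09  0.12
  0.15  0.00  0.00  0.00  0.13  0.21  0.21  0.21  0.36  0.34  0.34  0.36   -  
  0.12  0.00  0.00  0.21  0.21  0.21  0.21  0.21  0.36  0.34  0.34  0.37  0.12
  0.09  0.00  0.01  0.20  0.21  0.21  0.12  0.12  0.36  0.32  0.43  0.43  0.43
  0.06 -0.00  0.00  0.00  0.13  0.12  0.12  0.12  0.12  0.12  0.43  0.43  0.43
  0.03  0.00  0.00  0.00  0.13  0.12  0.27  0.29  0.30  0.30  0.43  0.43  0.48
  0.00  0.00  0.00  0.00  0.13  0.12  0.40  0.42  0.43  0.44  0.45  0.46  0.48
 -0.03  0.00  0.00  0.00  0.13  0.13  0.40  0.42  0.43  0.44  0.45  0.46  0.46
 -0.06  0.00  0.00  0.00  0.00  0.00  0.40  0.42  0.43  0.44  0.45  0.46  0.46
 -
[... 752 characters left out ...]
 0.04  0.03  0.03  0.00  0.00  0.00
 -0.39  0.00  0.00  0.00  0.03  0.03  0.03  0.03  0.03  0.03  0.00  0.00  0.00
 -0.42  0.00  0.00  0.00  0.03  0.03  0.04  0.03  0.03  0.03  0.00  0.10  0.10
 -0.45  0.00  0.00  0.00  0.02  0.03  0.04  0.03  0.03  0.00  0.00  0.10  0.10
 -0.48  0.00  0.00  0.00  0.00  0.00  0.03  0.03  0.02  0.00  0.00  0.09  0.10
0.21 zmin of high pts 0.268 xmin 0.576
0.18 zmin of high pts 0.154 xmin 0.566
0.15 zmin of high pts 0.154 xmin 0.483
0.12 zmin of high pts 0.173 xmin 0.411
0.09 zmin of high pts 0.176 xmin 0.41
0.03 zmin of high pts 0.15 xmin 0.498
0.0 zmin of high pts 0.238 xmin 0.496
-0.03 zmin of high pts 0.267 xmin 0.498
-0.06 zmin of high pts 0.24 xmin 0.499
```

```bash
python3 -m creep '{"hand":[66,66,66,66,66],"delta_pos":[[0,0,-0.025],[0,0,-0.025],[0,0,-0.025],[0,0,-0.025],[0,0,-0.025]],"turn":[1,1,1,1,1]}' 40
python3 -m creep '{"hand":[66,66,66,66,66],"delta_pos":[[0,0,0],[0,0,0],[0,0,0],[0,0,0],[0,0,0]],"turn":[1,1,1,1,1]}'
python3 -m creep '{"hand":[66,66,66,66,66],"delta_pos":[[0,0,0],[0,0,0],[0,0,0],[0,0,0],[0,0,0]],"turn":[1,1,0.4,0,0]}'
python3 -c "
from h import *
plan([.34,.2,.3],7.9); print(env.nose_length)"
```

```text
clock: 1.77
tcp_pos: [0.1976, 0.5399, 0.3036]
orientation: [0.0, 0.385, 0.923, 0.0]
wrist_force: [0.4, 1.0, -0.3]
finger_gap: 0.066
clock: 2.18
tcp_pos: [0.1976, 0.54, 0.3027]
orientation: [-0.0, 0.576, 0.817, 0.0]
wrist_force: [0.5, 0.4, -0.6]
finger_gap: 0.0657
clock: 2.6
tcp_pos: [0.1976, 0.54, 0.3026]
orientation: [-0.0, 0.656, 0.755, 0.0]
wrist_force: [0.2, 0.2, -0.0]
finger_gap: 0.066
tcp [0.1976 0.54   0.3026] yaw 7.97 units [-0.4456  0.1173  0.0032] turn 0.014136681374503723
0.011
```

```bash
python3 -m creep '{"hand":[66,66,66,66,66],"delta_pos":[[-0.0446,0.0117,0],[-0.0446,0.0117,0],[-0.0446,0.0117,0],[-0.0446,0.0117,0],[-0.0446,0.0117,0]],"turn":[0,0,0,0,0]}'
python3 -m creep '{"hand":[66,66,66,66,66],"delta_pos":[[-0.0446,0.0117,0],[-0.0446,0.0117,0],[-0.0446,0.0117,0],[-0.0446,0.0117,0],[-0.0446,0.0117,0]],"turn":[0,0,0,0,0]}'
python3 -c "
from h import *
plan([.40,-.10,.3],7.9)"
```

```text
clock: 3.02
tcp_pos: [0.2687, 0.3683, 0.3026]
orientation: [0.0, 0.656, 0.755, 0.0]
wrist_force: [1.3, 0.5, 0.4]
finger_gap: 0.0662
clock: 3.43
tcp_pos: [0.3396, 0.1978, 0.3029]
orientation: [0.0, 0.656, 0.755, 0.0]
wrist_force: [2.2, 0.7, -0.1]
finger_gap: 0.066
tcp [0.3396 0.1978 0.3029] yaw 8.0 units [-0.3792  0.023   0.0036] turn 0.019024439227712263
```

```bash
python3 -m creep '{"hand":[66,66,66,66,66],"delta_pos":[[-0.042,0.0025,0],[-0.042,0.0025,0],[-0.042,0.0025,0],[-0.042,0.0025,0],[-0.042,0.0025,0]],"turn":[0,0,0,0,0]}'
python3 -m creep '{"hand":[66,66,66,66,66],"delta_pos":[[-0.042,0.0025,0],[-0.042,0.0025,0],[-0.042,0.0025,0],[-0.042,0.0025,0],[0,0,0]],"turn":[0,0,0,0,0]}'
python3 -c "
from h import *
plan([.47,-.16,.2],7.9);plan([.5213,-.143,.1],7.9)"
```

```text
clock: 3.85
tcp_pos: [0.3723, 0.0328, 0.3029]
orientation: [0.0, 0.656, 0.755, 0.0]
wrist_force: [1.2, -0.0, -0.5]
finger_gap: 0.0658
clock: 4.27
tcp_pos: [0.4, -0.1026, 0.3021]
orientation: [0.001, 0.659, 0.753, -0.001]
wrist_force: [0.6, -0.2, 0.6]
finger_gap: 0.0661
tcp [ 0.4    -0.1026  0.3021] yaw 7.63 units [-0.0825  0.0772  0.1278] turn -0.054699388002381964
tcp [ 0.4    -0.1026  0.3021] yaw 7.63 units [-0.0697  0.1435  0.2528] turn -0.054699388002381964
```

```bash
python3 -m creep '{"hand":[66,66,66,66,66],"delta_pos":[[-0.0206,0.0193,0.032],[-0.0206,0.0193,0.032],[-0.0206,0.0193,0.032],[-0.0206,0.0193,0.032],[0,0,0]],"turn":[0,0,0,0,0]}'
python3 -c "
from h import *
plan([.5213,-.143,.09],7.9)"
```

```text
clock: 4.68
tcp_pos: [0.4692, -0.155, 0.1949]
orientation: [-0.003, 0.657, 0.754, -0.001]
wrist_force: [-0.9, 0.4, -0.8]
finger_gap: 0.066
tcp [ 0.4692 -0.155   0.1949] yaw 7.89 units [0.0055 0.0672 0.1308] turn -0.0017993678193533925
```

```bash
python3 -m creep '{"hand":[66,66,66,66,66],"delta_pos":[[0.0034,0.0169,0.0344],[0.0034,0.0169,0.0344],[0.0034,0.0169,0.0344],[0.0034,0.0169,0.0344],[0,0,0]],"turn":[0,0,0,0,0]}'
python3 -c "
from h import *
plan([.5213,-.143,.028],7.9)
snap('scene','s1');snap('top','t1')"
```

```text
clock: 5.1
tcp_pos: [0.5194, -0.1336, 0.0856]
orientation: [-0.003, 0.656, 0.755, -0.001]
wrist_force: [-0.8, -0.0, -0.2]
finger_gap: 0.066
tcp [ 0.5194 -0.1336  0.0856] yaw 8.04 units [-0.0123  0.0011  0.0719] turn 0.028451388594436366
```

```bash
python3 -m creep '{"hand":[66,66,66,66,66],"delta_pos":[[-0.0062,0.0005,0],[-0.0062,0.0005,0],[0,0,0.01],[0,0,0.01],[0,0,0]],"turn":[0,0,0,0,0]}'
python3 -c "
from h import *
plan([.5213,-.143,.028],7.9)
snap('scene','s2')"
```

```text
clock: 5.62
tcp_pos: [0.5221, -0.1459, 0.0729]
orientation: [-0.001, 0.657, 0.754, -0.0]
wrist_force: [0.5, 0.0, -0.6]
finger_gap: 0.0665
tcp [ 0.5221 -0.1459  0.0729] yaw 7.85 units [ 0.0037 -0.0005  0.0562] turn -0.00936218370915185
```

View pics/s2.png

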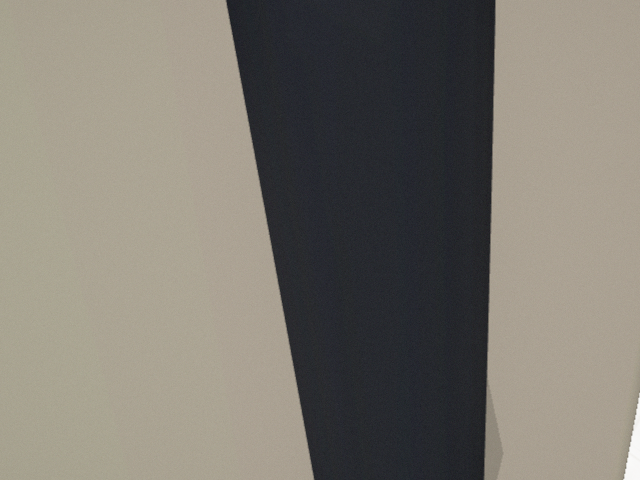

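View pics/t1.png

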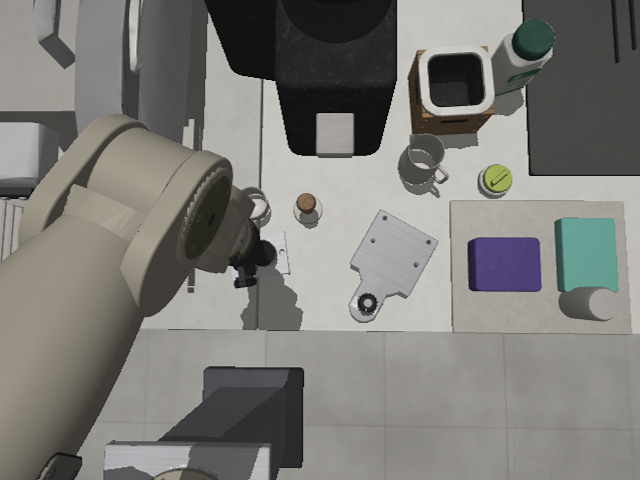

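The arm blocks the scene camera. In the top view the fingers straddle the post at (row 255, col 262), clear of the cup. I'll go down and grip.

```bash
python3 -m creep '{"hand":[66,66,66,66,66],"delta_pos":[[0.003,0,0.014],[0,0,0.014],[0,0,0.014],[0,0,0.014],[0,0,0]],"turn":[0,0,0,0,0]}'
python3 -c "
from h import *
plan([.5213,-.143,.028],7.9);snap('top','t2')"
```

```text
clock: 6.08
tcp_pos: [0.5211, -0.1427, 0.0273]
orientation: [-0.002, 0.657, 0.754, -0.001]
wrist_force: [-1.0, -0.5, -0.9]
finger_gap: 0.0662
tcp [ 0.5211 -0.1427  0.0273] yaw 7.9 units [-0.0004  0.0002 -0.0009] turn -9.974200897886477e-05
```

```bash
python3 -m creep '{"hand":[40,40,40,40,40],"delta_pos":[[0,0,0],[0,0,0],[0,0,0],[0,0,0],[0,0,0]],"turn":[0,0,0,0,0]}' 50
python3 -c "
from h import *
plan([.5213,-.143,.028],7.9);print(env.nose_length);print(env.get_state()['wrist_force'])"
```

```text
clock: 6.55
tcp_pos: [0.5232, -0.1436, 0.0298]
orientation: [0.0, 0.657, 0.754, 0.0]
wrist_force: [-0.5, 1.3, -0.3]
finger_gap: 0.0402
tcp [ 0.5232 -0.1436  0.0298] yaw 7.9 units [ 0.0011 -0.0023  0.0022] turn 0.00020952581217557054
0.011
[-0.46991162  1.2945912  -0.30500619]
```

```bash
python3 -c "
from h import *
c=snap('top','t3'); a=cv2.imread('pics/t3.png')[180:300,180:340]
b=cv2.imread('pics/t2.png')[180:300,180:340]
cv2.imwrite('pics/t3a.png',cv2.resize(np.hstack([b,a]),None,fx=2.5,fy=2.5,interpolation=cv2.INTER_CUBIC))
for t in ['rest','pad_top','vial_middle']:
  for x in env.pinpoint('top',t)[:2]: print(t,x, p3(c,x['location']))
"
```

```text
rest {'location': [258.2, 258.2], 'score': 0.74} [ 0.49725763 -0.1663507   0.23059904]
rest {'location': [252.3, 393.3], 'score': 0.39} [ 0.52513799 -0.39490647  0.02451193]
pad_top {'location': [248.5, 259.0], 'score': 0.95} [ 0.50721492 -0.17476285  0.2784071 ]
```

View pics/t3a.png

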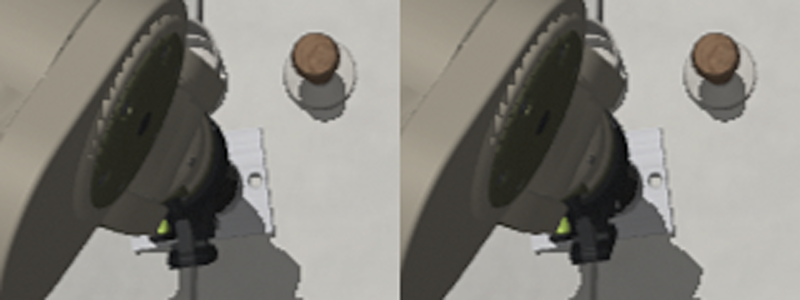

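```bash
python3 -m creep '{"hand":[20,20,20,20,20],"delta_pos":[[0,0,0],[0,0,0],[0,0,0],[0,0,0],[0,0,0]],"turn":[0,0,0,0,0]}' 50
python3 -c "
from h import *
for i in range(3): plan([.5213,-.143,.028],7.9)
c=snap('top','t4'); b=cv2.imread('pics/t4.png')[200:300,200:320]
cv2.imwrite('pics/t4a.png',cv2.resize(b,None,fx=5,fy=5,interpolation=cv2.INTER_CUBIC))
"
```

```text
clock: 7.17
tcp_pos: [0.5229, -0.1435, 0.0293]
orientation: [-0.0, 0.657, 0.754, 0.0]
wrist_force: [0.2, -0.4, 0.0]
finger_gap: 0.0201
tcp [ 0.5229 -0.1435  0.0293] yaw 7.9 units [ 0.0009 -0.0019  0.0016] turn -0.00015212270445204014
tcp [ 0.5229 -0.1435  0.0293] yaw 7.9 units [ 0.0009 -0.0019  0.0016] turn -0.00015212270445204014
tcp [ 0.5229 -0.1435  0.0293] yaw 7.9 units [ 0.0009 -0.0019  0.0016] turn -0.00015212270445204014
```

View pics/t4a.png

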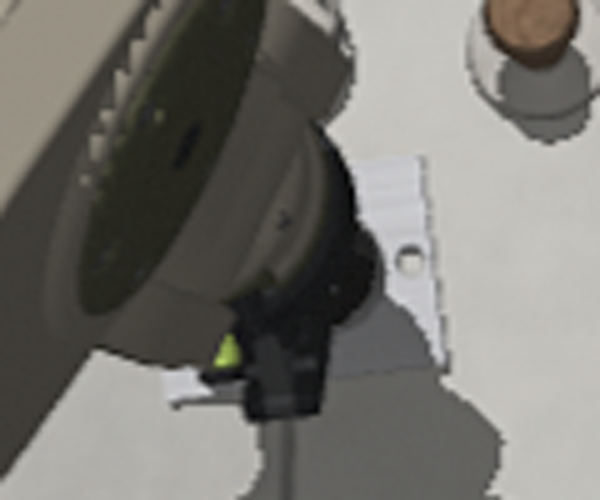

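```bash
python3 -c "
from h import *
c=env.read_camera('top'); 
def proj(p):
    v=Q(c['orientation']).inv().apply(np.array(p)-c['origin']); return c['cy']+c['fy']*v[1]/v[2], c['cx']+c['fx']*v[0]/v[2]
for z in [.03,.06,.1,.15,.2]: r,k=proj([.523,-.1435,z]); print(z,round(r,1),round(k,1),'crop5',(k-200)*5,(r-200)*5)
for (x,y) in [(290,390),(290,410),(290,360),(340,280),(370,265),(345,225),(250,405),(315,405),(300,320),(360,300),(330,250)]: print((x,y),p3(c,(200+y/5,200+x/5)).round(3))
"
```

```text
0.03 252.4 263.0 crop5 314.9769515635387 262.1351694492098
0.06 251.0 260.6 crop5 303.207602343042 255.22918912397884
0.1 249.0 257.2 crop5 286.1583638539935 245.2250926051596
0.15 246.2 252.5 crop5 262.3218225493284 231.23836469119027
0.2 243.1 247.0 crop5 235.12623160042466 215.28062458954722
(290, 390) [ 0.47  -0.155  0.156]
(290, 410) [ 0.464 -0.154  0.152]
(290, 360) [ 0.48  -0.153  0.147]
(340, 280) [ 0.515 -0.156  0.048]
(370, 265) [ 0.521 -0.167  0.045]
(345, 225) [ 0.519 -0.179  0.209]
(250, 405) [ 0.465 -0.142  0.155]
(315, 405) [ 0.465 -0.162  0.149]
(300, 320) [ 0.496 -0.151  0.114]
(360, 300) [ 0.508 -0.163  0.042]
(330, 250) [ 0.51  -0.177  0.224]
```

```bash
python3 -m creep '{"hand":[20,20,20,20,20],"delta_pos":[[0,0,-0.01],[0,0,-0.01],[0,0,-0.01],[0,0,0],[0,0,0]],"turn":[0,0,0,0,0]}' 50
python3 -c "
from h import *
print(env.get_state()['wrist_force'])
c=snap('top','t5'); b=cv2.imread('pics/t5.png')[200:300,200:320]
cv2.imwrite('pics/t5a.png',cv2.resize(b,None,fx=5,fy=5,interpolation=cv2.INTER_CUBIC))
"
```

```text
clock: 7.68
tcp_pos: [0.5238, -0.1439, 0.0545]
orientation: [0.001, 0.657, 0.754, 0.0]
wrist_force: [-0.2, -0.1, 0.5]
finger_gap: 0.0201
[-0.19066775 -0.13825943  0.45877358]
```

View pics/t5a.png

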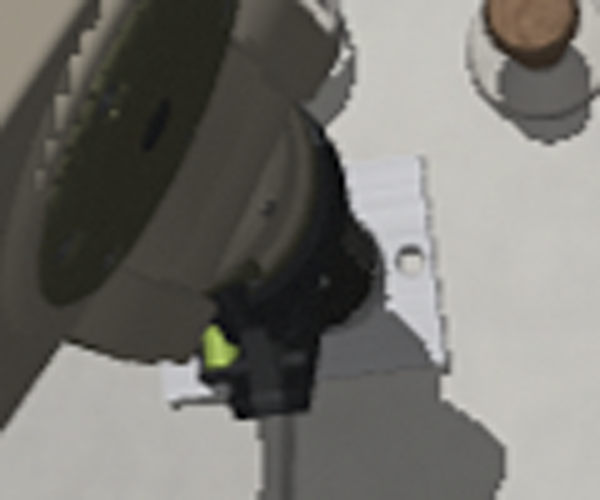

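```bash
python3 -c "
from h import *
c=env.read_camera('top'); d=c['depth']
for r in range(236,286,3):
    print(r,' '.join('%3d'%(1000*p3(c,(r,k))[2]) for k in range(238,284,2)))
print(p3(c,(282,256)),p3(c,(262,256)),p3(c,(268,256)))
s=env.get_state(); print(s['joint_pos'],s['tcp_pos'])
"
```

```text
236 425 422 417 396 393 389 382 344 341 339 307 300 288 253 246 222   9   9   8   9   9   9   8
239 424 419 397 394 391 385 344 343 341 317 304 300 284 254 245 223   7   8   9   9   8   8   8
242 420 415 396 391 385 378 343 342 336 311 302 296 256 254 242 223  10   9   8   8   9   8   8
245 416 396 394 388 381 343 342 340 315 303 299 286 254 252 235 218  45  44   8   8   8   9   9
248 398 394 389 383 343 342 340 314 304 300 288 256 253 244 227  47  45  45  20  10   9   8   8
251 395 391 385 375 341 337 314 303 299 288 256 254 247 231 216  47  47  46  43  12   9   0   0
254 392 388 378 340 331 329 317 295 284 254 254 246 235 217  46  46  46  46  45  12   8   8   0
257 386 380 331 325 322 318 309 255 254 253 239 227 216  46  46  45  47  46  29   9   8   8   8
260 398 388 323 322 321 319 254 253 242 231 220 126  50  46  47  47  46  41  13   8   7   8   9
263 392 386 316 319 320 319 236 220 211 194 139 136  48  46  47  45  26  10   9   8   9   8   8
266 388 379  29 200 200 191 191 196 196 191 139 146 141  42  12  10   9   9   9   6   8   7   8
269 382  26  28  29 189 188 187 187 185 157 155 156 144  10   9   8   8   8   8   9   8   8   8
272  20  25  29  29 157 170 185 184 183 171 169 169 149   9   8   8   8   7   7   8   8   8   8
275   9  32  32  31 170 174 183 182 181 177 175 173 154   8   7   0   0   0   0  -1  -2  -2  -3
278   6   6   7   8 178 178 179 180 180 179 179 178   0   0  -1   0   0   0  -1   0   0  -1  -2
281  -2  -2  -1   0 178 179 178 178 179 177 178 177   0  -2  -1  -1  -1  -1   0  -1  -1   0  -1
284  -1  -1  -1  -1  -1   1   0   0  -1  -3 -15  -1  -1  -1  -1   0   0   0  -1   0   0  -1  -1
[ 0.46314681 -0.15498549  0.17597553] [ 0.49266985 -0.16045495  0.2138035 ] [ 0.48650653 -0.15114401  0.15555851]
[-4.15963452e-01  3.42035896e-01 -2.94783970e-01  9.33612549e-01
  1.08106668e-04  1.01693698e+00] [ 0.52297701 -0.14352308  0.05346142]
```

```bash
python3 -m creep '{"hand":[20,20,20,20,20],"delta_pos":[[0,0,0.01],[0,0,0.01],[0,0,0.0025],[0,0,0.0025],[0,0,0.0025]],"turn":[0,0,0,0,0]}' 50
python3 -m creep '{"hand":[20,20,20,20,20],"delta_pos":[[0,0,0.0025],[0,0,0.0025],[0,0,0.0025],[0,0,0],[0,0,0]],"turn":[0,0,0,0,0]}' 50
python3 -c "
from h import *
c=snap('top','t6'); b=cv2.imread('pics/t6.png')[200:300,200:320]
cv2.imwrite('pics/t6a.png',cv2.resize(b,None,fx=5,fy=5,interpolation=cv2.INTER_CUBIC))
snap('scene','s6')
"
```

```text
clock: 8.2
tcp_pos: [0.5225, -0.1433, 0.0305]
orientation: [-0.001, 0.657, 0.754, -0.0]
wrist_force: [0.4, -0.2, 0.3]
finger_gap: 0.0197
clock: 8.62
tcp_pos: [0.5229, -0.1435, 0.0252]
orientation: [-0.0, 0.657, 0.754, 0.0]
wrist_force: [-0.5, 0.6, -0.4]
finger_gap: 0.0202
```

View pics/t6a.png

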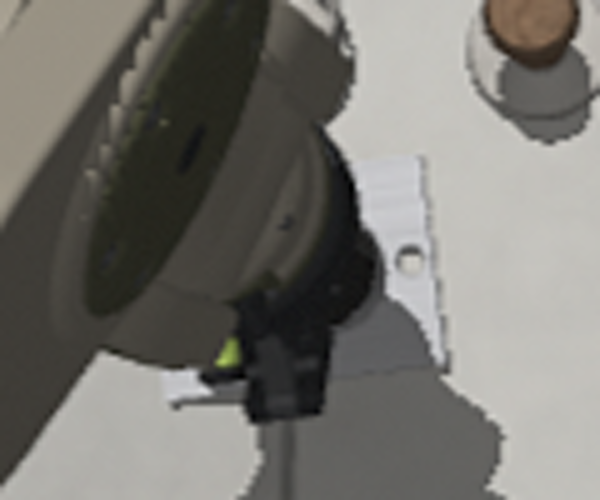

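No contact yet at TCP z 0.025, though the stated geometry says the fingers should be on the post by now. I'll keep going down in small steps until the wrist feels something.

```bash
python3 -m creep '{"hand":[20,20,20,20,20],"delta_pos":[[0,0,0.0025],[0,0,0.0025],[0,0,0.0025],[0,0,0],[0,0,0]],"turn":[0,0,0,0,0]}' 50

```

```text
clock: 9.13
tcp_pos: [0.523, -0.1435, 0.0195]
orientation: [0.0, 0.657, 0.754, 0.0]
wrist_force: [-1.6, 0.5, 3.3]
finger_gap: 0.0198
```

Contact came with 3.3 N at TCP z ≈ 0.0195, with the tips on the post's top (z 0.048). So the fingertips really end about 28 mm above the reported TCP, where they should be 11 mm ahead of it. The depth image agrees, since no finger shows low around the post. I'll back off, open, and go down with that correction.

```bash
python3 -c "
from h import *
s=env.get_state();print(s['wrist_force'],s['ft_torque'],s['tau'])"
python3 -m creep '{"hand":[20,20,66,66,66],"delta_pos":[[0,0,-0.015],[0,0,-0.015],[0,0,0],[0,0,0],[0,0,0]],"turn":[0,0,0,0,0]}' 50
python3 -m creep '{"hand":[66,66,66,66,66],"delta_pos":[[0,0,0.015],[0,0,0.015],[0,0,0.01],[0,0,0.01],[0,0,0]],"turn":[0,0,0,0,0]}' 50

```

```text
[-1.56740401  0.47374238  3.29881027] [ 0.07288518  0.21952095 -0.05352688] [-5.73892950e-02 -4.52838707e+01  2.46474820e+01 -3.84751176e-01
  1.06102103e-02 -2.10254734e-05]
clock: 9.55
tcp_pos: [0.5227, -0.1434, 0.0427]
orientation: [-0.0, 0.657, 0.754, -0.0]
wrist_force: [0.3, -0.2, -0.5]
finger_gap: 0.0559
clock: 9.97
tcp_pos: [0.5213, -0.1428, 0.0011]
orientation: [-0.002, 0.657, 0.754, -0.001]
wrist_force: [-0.5, -0.5, 0.2]
finger_gap: 0.0662
```

```bash
python3 -m creep '{"hand":[66,66,66,66,66],"delta_pos":[[0,0,0.006],[0,0,0.006],[0,0,0.005],[0,0,0],[0,0,0]],"turn":[0,0,0,0,0]}' 50

```

```text
clock: 10.38
tcp_pos: [0.5228, -0.1435, -0.0104]
orientation: [-0.0, 0.657, 0.754, 0.0]
wrist_force: [0.3, 0.5, 0.7]
finger_gap: 0.0661
```

```bash
python3 -m creep '{"hand":[42,42,42,42,42],"delta_pos":[[0,0,0],[0,0,0],[0,0,0],[0,0,0],[0,0,0]],"turn":[0,0,0,0,0]}' 50
python3 -c "
from h import *
s=env.get_state();print(s['wrist_force'],s['ft_torque'],s['joint_pos'])
c=snap('top','t7'); b=cv2.imread('pics/t7.png')[200:300,200:320]
cv2.imwrite('pics/t7a.png',cv2.resize(b,None,fx=5,fy=5,interpolation=cv2.INTER_CUBIC))
"
```

```text
clock: 10.8
tcp_pos: [0.5225, -0.1437, -0.0097]
orientation: [-0.0, 0.657, 0.754, -0.0]
wrist_force: [-2.8, -0.1, 5.1]
finger_gap: 0.0486
[-2.82013881 -0.14664498  5.09058554] [-0.03573336  0.79541806  0.12022883] [-4.16131407e-01  4.09336448e-01 -3.72731858e-01  7.89010764e-01
 -6.58849528e-04  1.01685900e+00]
```

View pics/t7a.png

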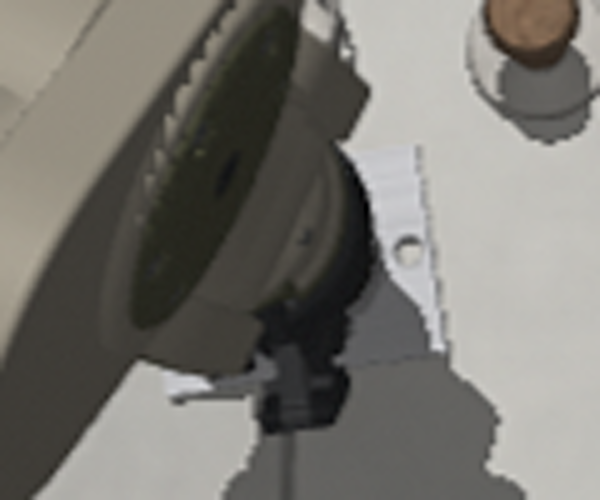

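Gripped at 48.6 mm, which fits a post of about 49 mm. The rest slid about 3–4 mm in +x as the jaws closed. Next I'll lift it and check that it comes along.

```bash
python3 -m creep '{"hand":[42,42,42,42,42],"delta_pos":[[0,0,-0.006],[0,0,-0.01],[0,0,-0.01],[0,0,-0.01],[0,0,0]],"turn":[0,0,0,0,0]}' 60
python3 -c "
from h import *
plan([.47,-.21,.1],7.9); print(env.get_state()['wrist_force'])"
```

```text
clock: 11.27
tcp_pos: [0.5244, -0.144, 0.0206]
orientation: [0.002, 0.657, 0.754, 0.001]
wrist_force: [0.4, -0.9, -5.0]
finger_gap: 0.0483
tcp [ 0.5244 -0.144   0.0206] yaw 7.91 units [-0.0725 -0.0784 -0.0994] turn 0.0014797704532099943
[ 0.44802558 -0.9145856  -5.04048442]
```

```bash
python3 -m creep '{"hand":[42,42,42,42,42],"delta_pos":[[-0.0145,-0.0157,-0.02],[-0.0145,-0.0157,-0.02],[-0.0145,-0.0157,-0.02],[-0.0145,-0.0157,-0.02],[-0.0145,-0.0157,-0.02]],"turn":[0,0,0,0,0]}'
python3 -m creep '{"hand":[42,42,42,42,42],"delta_pos":[[0,0,0],[0,0,0],[0,0,0],[0,0,0],[0,0,0]],"turn":[0.8,1,1,1,1]}'
python3 -m creep '{"hand":[42,42,42,42,42],"delta_pos":[[0,0,0],[0,0,0],[0,0,0],[0,0,0],[0,0,0]],"turn":[1,1,0.6,0,0]}'
python3 -c "
from h import *
plan([.5166,-.4067,.09],-29.2); print(env.get_state()['wrist_force'])
snap('top','t8');snap('scene','s8')"
```

```text
clock: 11.68
tcp_pos: [0.4681, -0.21, 0.0992]
orientation: [0.0, 0.657, 0.754, 0.0]
wrist_force: [0.1, -0.7, -4.8]
finger_gap: 0.0484
clock: 12.1
tcp_pos: [0.4686, -0.2096, 0.0986]
orientation: [0.0, 0.801, 0.599, 0.0]
wrist_force: [0.4, -0.3, -4.4]
finger_gap: 0.0481
clock: 12.52
tcp_pos: [0.4686, -0.2095, 0.0985]
orientation: [-0.0, 0.862, 0.507, 0.0]
wrist_force: [-0.3, -0.4, -4.7]
finger_gap: 0.048
tcp [ 0.4686 -0.2095  0.0985] yaw -29.01 units [-0.1865  0.1719  0.0106] turn 0.03857390018191609
[-0.27455704 -0.37034799 -4.73945394]
```

View pics/t8.png

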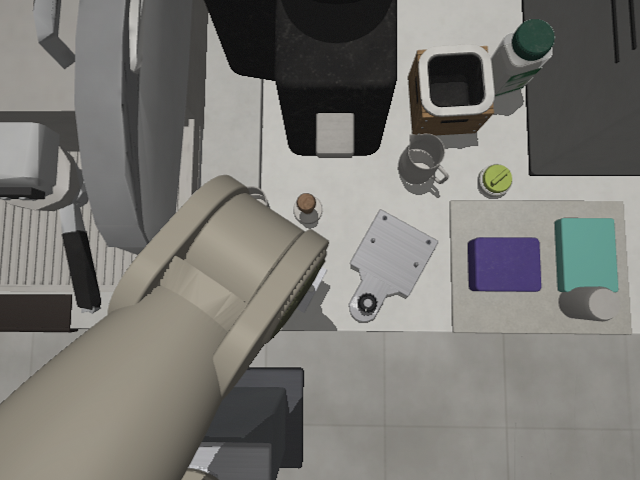

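View pics/s8.png

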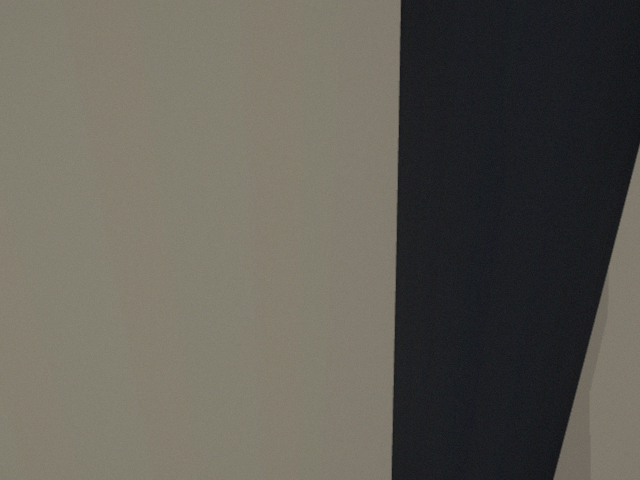

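```bash
python3 -m creep '{"hand":[42,42,42,42,42],"delta_pos":[[-0.031,0.0286,0],[-0.031,0.0286,0],[-0.031,0.0286,0.0],[-0.031,0.0286,0],[-0.031,0.0286,0]],"turn":[0,0,0,0,0]}'
python3 -m creep '{"hand":[42,42,42,42,42],"delta_pos":[[-0.031,0.0286,0.01],[0,0,0.02],[0,0,0.02],[0,0,0],[0,0,0]],"turn":[0.04,0,0,0,0]}'
python3 -c "
from h import *
plan([.5166,-.4067,.05],-29.2); print(env.get_state()['wrist_force'])
snap('top','t9');snap('scene','s9')
b=cv2.imread('pics/t9.png')[180:330,300:470]
cv2.imwrite('pics/t9a.png',cv2.resize(b,None,fx=4,fy=4,interpolation=cv2.INTER_CUBIC))
"
```

```text
clock: 13.03
tcp_pos: [0.5086, -0.375, 0.0984]
orientation: [-0.0, 0.862, 0.507, 0.0]
wrist_force: [0.8, 0.2, -4.1]
finger_gap: 0.0482
clock: 13.45
tcp_pos: [0.5152, -0.4054, 0.057]
orientation: [-0.002, 0.863, 0.505, -0.0]
wrist_force: [-0.3, 0.2, -5.0]
finger_gap: 0.0481
tcp [ 0.5152 -0.4054  0.057 ] yaw -29.27 units [-0.0006  0.0024  0.0087] turn -0.014743625706199737
[-0.29011526  0.20678947 -5.04473425]
```

View pics/t9a.png

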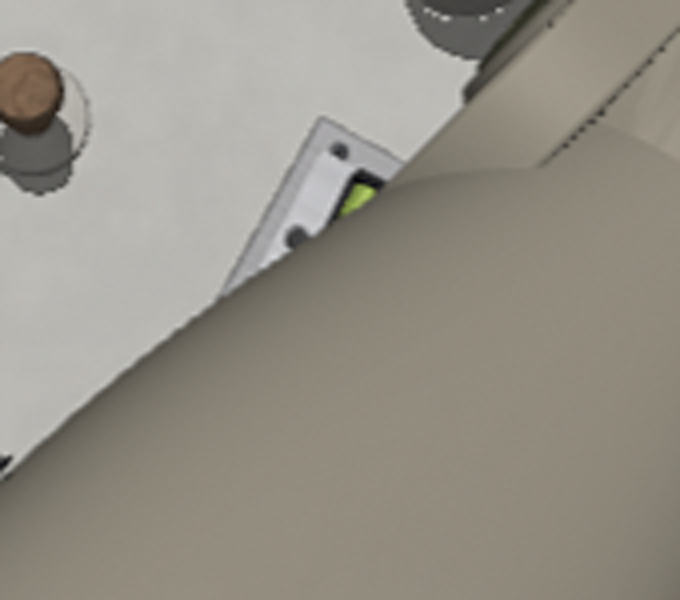

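View pics/s9.png

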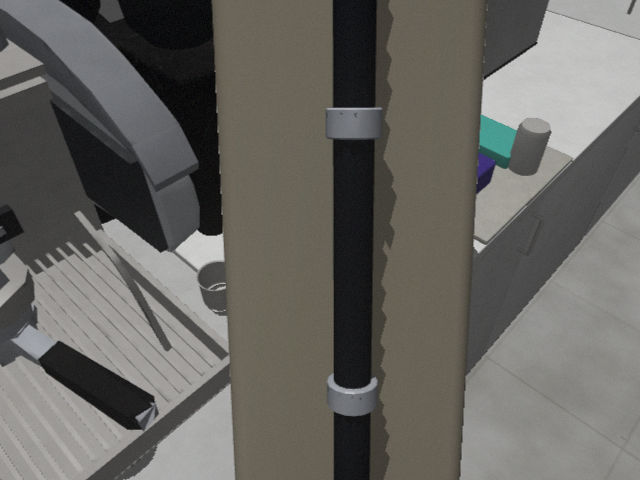

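The scene camera is fully blocked. In the top view the rest's left hole shows at about (row 239.5, col 374), with the vial's back end and the rest's back-left corner beside it. I'll measure those.

```bash
python3 -c "
from h import *
c=env.read_camera('top')
b=cv2.cvtColor(c['pixels'],cv2.COLOR_RGB2BGR)[205:260,350:410]
cv2.imwrite('pics/t10a.png',cv2.resize(b,None,fx=10,fy=10,interpolation=cv2.INTER_CUBIC))
for r in range(212,256,3): print(r,' '.join('%4d'%(1000*p3(c,(r,k))[2]) for k in range(356,406,2)))
"
```

```text
212    0   -1   -1    0   -2    0    0    0   -1   -1    0   23   24   23   23   21   -2   -1   -1   -1    0   -2    0   -2   -3
215   -1   -1   -1   -1   -1   -1    0   -1   -1    0   24   24   23   23   24   25   26   24    1    0    0   -1   -1    0   -2
218    0   -1   -1   -1   -1    0    0   -1   -1   21   24   25   74   74   75   25   25   25   25   24   23    0    0    0  575
221   -1   -1   -1   -1    0    0    0   -1   20   25   24   72   75   75   75   76   76   97   27   24   24   24  573  575  575
224   -1   -1    0    0    0   -1   -1    0   23   24   74   74   75   75   75   77   90   97   99   99   99  570  572  574  574
227   -1   -1   -1   -1   -1   -2   -1   23   24   26   75   74   75   75   76   88   92   95   96  568  570  574  575  578  580
230   -1   -1   -2   -1    0    0   23   24   24   74   74   75   76   76   87   90   95  333  574  577  579  580  582  583  583
233   -1   -1   -1   -1    0   22   23   23   74   73   75   74   75   86   91  573  577  579  582  582  584  585  586  587  588
236   -1   -1    0   -1   22   23   24   74   73   67   72   75   87  576  579  582  584  585  587  588  588  589  590  590  591
239   -1   -1    0   21   23   24   25   75   37   36  575  581  583  584  586  587  588  589  590  591  592  591  592  593  593
242   -1   -1    0   23   23   24   73   77  579  582  584  587  587  589  591  591  591  593  593  594  595  595  595  596  595
245   -1    0   22   23   23   75  581  584  587  588  591  591  593  594  594  594  595  595  596  597  597  597  597  597  597
248   -1   23   24   26  584  586  589  591  592  594  594  595  595  596  597  597  598  598  598  598  598  598  599  599  599
251   23  578  585  588  591  591  594  595  596  596  597  598  598  598  599  599  599  600  600  601  600  600  601  601  601
254  588  591  593  594  595  596  596  598  599  599  600  601  601  601  601  602  602  602  602  602  602  603  603  603  603
```

View pics/t10a.png

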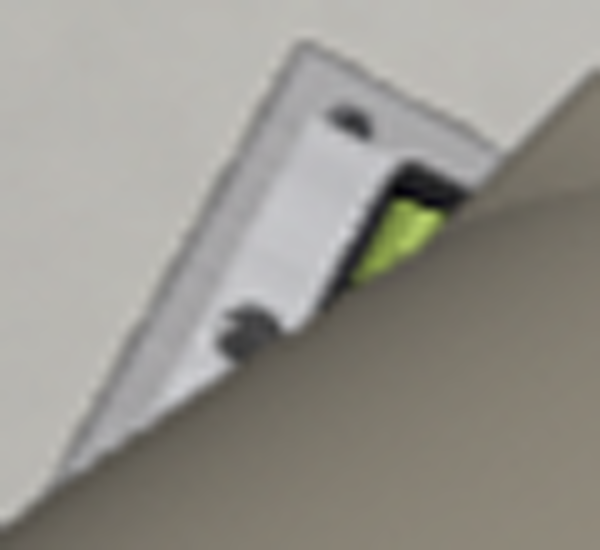

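```bash
python3 -c "
from h import *
c=env.read_camera('top')
f=lambda x,y:(205+(y+.5)/10-.5,350+(x+.5)/10-.5)
h=p3(c,f(247,333),z=.075);print('hole',h)
a=p3(c,f(312,115),z=.075);b=p3(c,f(165,395),z=.075);d=a-b;print('rest edge',a,b,np.degrees(np.arctan2(d[1],d[0])))
a2=p3(c,f(303,40),z=.026);b2=p3(c,f(75,450),z=.026);d=a2-b2;print('stand edge',a2,b2,np.degrees(np.arctan2(d[1],d[0])))
v1=p3(c,f(395,175),z=.099);v2=p3(c,f(330,300),z=.099);d=v1-v2;print('vial block edge',np.degrees(np.arctan2(d[1],d[0])))
yaw=np.radians(-29.2);x=np.array([np.cos(yaw),np.sin(yaw),0]);y=np.array([-x[1],x[0],0])
seat=np.array([.525,-.3955,.026])
print('peg left exp',seat+.047*y)
dd=h-(seat+.047*y);print('hole-peg along x,y of plate',dd@x,dd@y)
dd=a-seat;print('corner in plate',dd@x,dd@y,'edge pt',(b-seat)@x,(b-seat)@y,'stand corner',(a2-seat)@x,(a2-seat)@y)
"
```

```text
hole [ 0.54702031 -0.35343807  0.075     ]
rest edge [ 0.58736063 -0.36555146  0.075     ] [ 0.53555852 -0.33845771  0.075     ] -27.6106417151335
stand edge [ 0.61037939 -0.36944098  0.026     ] [ 0.52994446 -0.32500159  0.026     ] -28.9201515494879
vial block edge -27.496408507786246
peg left exp [ 0.5479294  -0.35447266  0.026     ]
hole-peg along x,y of plate -0.0012983061986769505 0.0004596100247762456
corner in plate 0.039825285660932526 0.05656598192969193 edge pt -0.018611864239746045 0.054944546651285446 stand corner 0.061816409874744495 0.06440065957613327
```

The left hole is within about 1.5 mm of its peg, and the rest's edges are turned about +1.4° from the stand's. The peg shows through the hole. I'll fix the yaw and go down.

```bash
python3 -m creep '{"hand":[42,42,42,42,42],"delta_pos":[[0,0.001,0.008],[0,0,0.008],[0,0,0.006],[0,0,0],[0,0,0]],"turn":[0.27,0,0,0,0]}'
python3 -c "
from h import *
plan([.5166,-.4067,.05],-29.2)
c=snap('top','t11')
b=cv2.cvtColor(c['pixels'],cv2.COLOR_RGB2BGR)[205:260,350:410]
cv2.imwrite('pics/t11a.png',cv2.resize(b,None,fx=10,fy=10,interpolation=cv2.INTER_CUBIC))
for r in range(218,245,4): print(r,' '.join('%4d'%(1000*p3(c,(r,k))[2]) for k in range(364,396,2)))
"
```

```text
clock: 14.07
tcp_pos: [0.5165, -0.4062, 0.0401]
orientation: [-0.001, 0.869, 0.495, -0.0]
wrist_force: [-0.7, -0.5, -4.2]
finger_gap: 0.0483
tcp [ 0.5165 -0.4062  0.0401] yaw -30.64 units [-0.0005  0.0004 -0.0124] turn -0.2881323754075993
218   -1   -1    0    0    0   19   24   25   54   26   25   25   25   25   25   25
222   -1   -1   -1   -2   23   23   24   56   56   57   56   56   56   25   24   25
226    0   -1    0   21   24   24   56   56   55   56   56   68   74   77   79   81
230    0   -1   23   23   25   56   56   56   57   56   68   73   76  551  558  560
234    0   24   24   25   56   55   56   57   57   68  556  562  566  566  567  569
238   23   24   26   55   37   25   55  558  564  567  569  571  572  574  574  574
242   23   53   56   58  563  568  570  572  574  574  576  576  578  578  579  579
```

View pics/t11a.png

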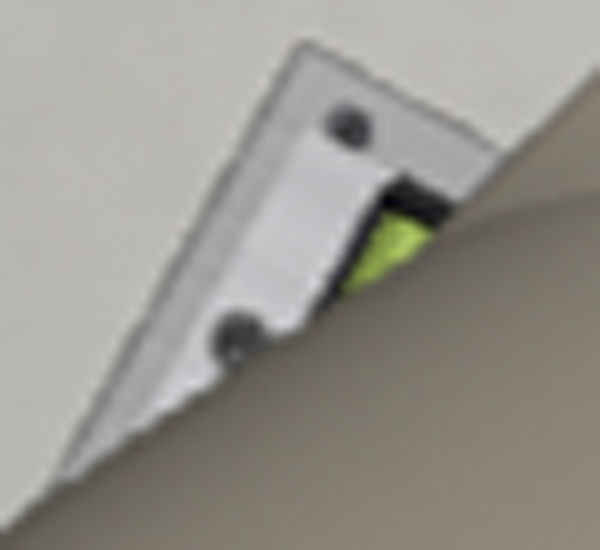

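```bash
python3 -c "
from h import *
c=env.read_camera('top')
f=lambda x,y:(205+(y+.5)/10-.5,350+(x+.5)/10-.5)
h=p3(c,f(241,340),z=.056)
yaw=np.radians(-29.2);x=np.array([np.cos(yaw),np.sin(yaw),0]);y=np.array([-x[1],x[0],0])
seat=np.array([.525,-.3955,.026])
a=p3(c,f(305,130),z=.056);b=p3(c,f(155,402),z=.056);d=a-b;print('rest edge',np.degrees(np.arctan2(d[1],d[0])))
v1=p3(c,f(388,185),z=.08);v2=p3(c,f(315,302),z=.08);d=v1-v2;print('vial edge',np.degrees(np.arctan2(d[1],d[0])))
dd=h-(seat+.047*y);print('hole-peg along x,y of plate',dd@x,dd@y)
p=p3(c,f(238,350),z=.04)-(seat+.047*y);print('tip?',p@x,p@y)
for t in ['peg_left','rest','bubble','vial_middle']: print(t,[(np.round(q['location'],1),round(q['score'],2)) for q in env.pinpoint('top',t)[:2]])
"
```

```text
rest edge -28.767633251327712
vial edge -31.901128698358548
hole-peg along x,y of plate -0.00011463622718117261 0.00027144748726882643
tip? 0.0003261889769012141 -0.0005946074724733241
peg_left [(array([240.7, 372.7]), 0.57)]
rest []Traceback (most recent call last):
  File "<string>", line 12, in <module>
    for t in ['peg_left','rest','bubble','vial_middle']: print(t,[(np.round(q['location'],1),round(q['score'],2)) for q in env.pinpoint('top',t)[:2]])
                                                                                                                           ~~~~~~~~~~~~^^^^^^^^^
ValueError: it knows: dosing_cup, knob_grip, pad_top, peg_left, peg_right, plate_seat, rest, stand, tamper, vial_middle
```

The hole is aligned with the peg to within 0.5 mm. I'll go down slowly and watch the force.

```bash
python3 -m creep '{"hand":[42,42,42,42,42],"delta_pos":[[0,0,0.003],[0,0,0.003],[0,0,0.003],[0,0,0.003],[0,0,0]],"turn":[0,0,0,0,0]}'

```

```text
clock: 14.68
tcp_pos: [0.5166, -0.4064, 0.0304]
orientation: [-0.001, 0.869, 0.495, -0.0]
wrist_force: [0.0, 0.1, -4.3]
finger_gap: 0.0485
```

```bash
python3 -m creep '{"hand":[42,42,42,42,42],"delta_pos":[[0,0,0.002],[0,0,0.002],[0,0,0.002],[0,0,0.0015],[0,0,0]],"turn":[0,0,0,0,0]}'

```

```text
clock: 15.1
tcp_pos: [0.5168, -0.4066, 0.0249]
orientation: [-0.0, 0.869, 0.495, -0.0]
wrist_force: [0.1, -0.6, -4.2]
finger_gap: 0.0479
```

```bash
python3 -m creep '{"hand":[42,42,42,42,42],"delta_pos":[[0,0,0.0015],[0,0,0.0015],[0,0,0.0015],[0,0,0.001],[0,0,0]],"turn":[0,0,0,0,0]}'

```

```text
clock: 15.52
tcp_pos: [0.5169, -0.4066, 0.0206]
orientation: [-0.0, 0.869, 0.495, -0.0]
wrist_force: [-0.6, -0.0, -3.5]
finger_gap: 0.0482
```

```bash
python3 -m creep '{"hand":[42,42,42,42,42],"delta_pos":[[0,0,0.001],[0,0,0.001],[0,0,0.001],[0,0,0.001],[0,0,0]],"turn":[0,0,0,0,0]}'
python3 -c "
from h import *
c=snap('top','t12')
b=cv2.cvtColor(c['pixels'],cv2.COLOR_RGB2BGR)[205:260,350:410]
cv2.imwrite('pics/t12a.png',cv2.resize(b,None,fx=10,fy=10,interpolation=cv2.INTER_CUBIC))
for r in range(218,245,4): print(r,' '.join('%4d'%(1000*p3(c,(r,k))[2]) for k in range(364,396,2)))
"
```

```text
clock: 15.93
tcp_pos: [0.517, -0.4069, 0.0177]
orientation: [0.0, 0.869, 0.495, 0.0]
wrist_force: [0.3, 0.6, -3.7]
finger_gap: 0.0482
218   -1   -3   -1    0   -1   24   24   24   24   24   24   25   25   24   25   24
222   -1   -1   -1    0   23   24   24   33   33   33   33   26   24   23   25   25
226    0   -1   -1   22   23   24   35   36   34   34   35   48   56   58   58   58
230   -1   -2   23   25   26   34   33   34   34   34   46   53   56   57  537  541
234   -1   23   23   25   34   33   34   35   37   47   53  540  544  547  548  549
238   23   23   33   33   33   33   34   46  544  548  550  552  553  554  555  556
242   24   31   35   33   35  549  552  554  555  557  558  559  560  560  561  561
```

```bash
python3 -m creep '{"hand":[42,42,42,42,42],"delta_pos":[[0,0,0.001],[0,0,0.001],[0,0,0],[0,0,0],[0,0,0]],"turn":[0,0,0,0,0]}'

```

```text
clock: 16.4
tcp_pos: [0.5171, -0.4072, 0.0164]
orientation: [0.0, 0.869, 0.495, 0.0]
wrist_force: [-1.4, -1.0, -1.9]
finger_gap: 0.0483
```

View pics/t12a.png

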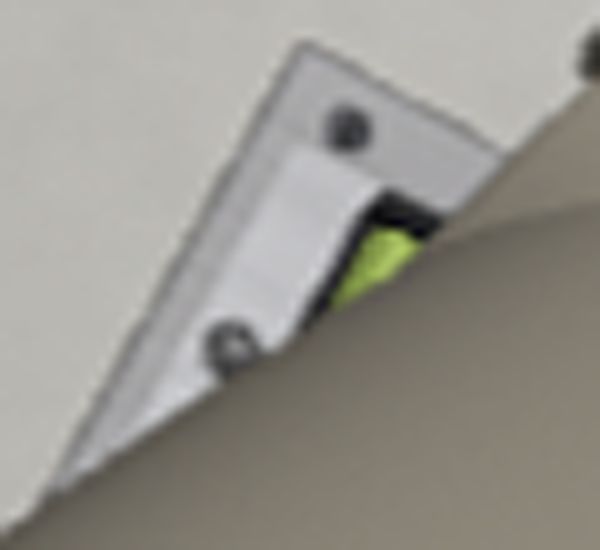

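The peg stands in the left hole (crop (232,348)) and the plate is starting to take weight. I'll go down a little more, then let go.

```bash
python3 -m creep '{"hand":[42,42,42,42,42],"delta_pos":[[0,0,0.001],[0,0,0.0005],[0,0,0],[0,0,0],[0,0,0]],"turn":[0,0,0,0,0]}'
python3 -m creep '{"hand":[54,62,68,68,68],"delta_pos":[[0,0,0],[0,0,0],[0,0,0],[0,0,0],[0,0,0]],"turn":[0,0,0,0,0]}'
python3 -m creep '{"hand":[68,68,68,68,68],"delta_pos":[[0,0,-0.015],[0,0,-0.03],[0,0,-0.03],[0,0,-0.03],[0,0,0]],"turn":[0,0,0,0,0]}'

```

```text
clock: 16.82
tcp_pos: [0.517, -0.4072, 0.0161]
orientation: [0.001, 0.869, 0.495, 0.0]
wrist_force: [-3.8, 0.4, 5.6]
finger_gap: 0.048
clock: 17.23
tcp_pos: [0.5171, -0.4066, 0.0147]
orientation: [-0.0, 0.869, 0.495, 0.0]
wrist_force: [0.0, 0.2, -0.8]
finger_gap: 0.0682
clock: 17.65
tcp_pos: [0.5196, -0.4092, 0.1057]
orientation: [0.005, 0.869, 0.495, 0.001]
wrist_force: [1.0, -0.6, -0.1]
finger_gap: 0.0679
```

```bash
python3 -c "
from h import *
plan([.42,-.16,.11]); print(env.get_state()['joint_pos'])"
```

```text
tcp [ 0.5196 -0.4092  0.1057] yaw -30.64 units [ 0.2045 -0.2658 -0.0083] turn None
[-7.88479357e-01  5.11452634e-01  1.06339430e-01  1.15624091e+00
  2.39569342e-04  1.31709767e+00]
```

```bash
python3 -m creep '{"hand":[68,68,68,68,68],"delta_pos":[[0.0292,-0.038,-0.001],[0.0292,-0.038,-0.001],[0.0292,-0.038,-0.001],[0.0292,-0.038,-0.001],[0.0292,-0.038,-0.001]],"turn":[0,0,0,0,0]}'
python3 -m creep '{"hand":[68,68,68,68,68],"delta_pos":[[0.0292,-0.038,0],[0.0292,-0.038,0],[0,0,0],[0,0,0],[0,0,0]],"turn":[0,0,-1,-1,-1]}'
python3 -c "
from h import *
s=env.get_state();print(s['joint_pos'],s['tcp_pos'])
c=snap('top','t13')
b=cv2.cvtColor(c['pixels'],cv2.COLOR_RGB2BGR)[195:325,335:450]
cv2.imwrite('pics/t13a.png',cv2.resize(b,None,fx=4.6,fy=4.6,interpolation=cv2.INTER_CUBIC))
snap('scene','s13')
for t in ['rest','pad_top','vial_middle','knob_grip','plate_seat']:
  for x in env.pinpoint('top',t)[:1]: print(t,np.round(x['location'],1),round(x['score'],2),p3(c,x['location']).round(4))
"
```

```text
clock: 18.07
tcp_pos: [0.4449, -0.2273, 0.1031]
orientation: [0.0, 0.869, 0.495, 0.0]
wrist_force: [1.3, 1.1, 0.6]
finger_gap: 0.0678
clock: 18.48
tcp_pos: [0.4172, -0.1568, 0.1037]
orientation: [0.001, 0.795, 0.607, 0.0]
wrist_force: [0.2, 0.2, -0.8]
finger_gap: 0.0679
[-5.40059597e-01  1.22486371e-01 -4.49055758e-01  9.97976710e-01
  1.40809448e-04  1.29806502e+00] [ 0.41720169 -0.15678776  0.10366839]
rest [253.7 392.6] 0.88 [ 0.5185 -0.387   0.0715]
pad_top [249.  402.7] 0.57 [ 0.5271 -0.4054  0.0722]
vial_middle [242.7 383.7] 0.64 [ 0.5406 -0.3732  0.0533]
knob_grip [305.2 363.9] 0.78 [ 0.4245 -0.3355  0.0581]
```

View pics/t13a.png

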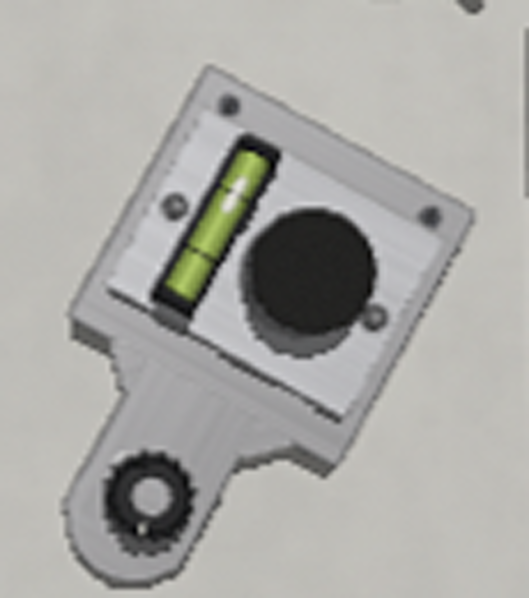

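View pics/t13.png

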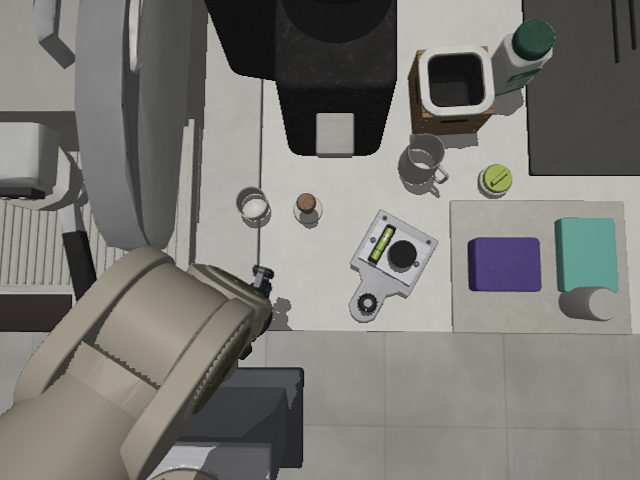

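Both pegs poke through the rest's holes, so the rest is home. The pale bubble straddles the back ring (crop (233,193)); the ring middle is near (217,220). I'll measure its offset.

```bash
cat >> h.py <<'E'
def vial(c,name,up=.061,seat=np.array([.525,-.3955,0]),yaw=-29.2,off=(0,0)):
    """rectified view of the vial: x along rest x (rows), 0.25mm/px; prints profile"""
    ya=np.radians(yaw);x=np.array([np.cos(ya),np.sin(ya),0]);y=np.array([-x[1],x[0],0])
    g=np.arange(-.040,.0401,.00025); h=np.arange(-.012,.01201,.00025)
    Rm=Q(c['orientation']).inv(); mx=np.zeros((len(h),len(g)),np.float32);my=mx.copy()
    for i,b in enumerate(h):
        P=seat+np.outer(g+off[0],x)+(.029+b+off[1])*y; P[:,2]=up
        v=Rm.apply(P-c['origin']); mx[i]=c['cx']+c['fx']*v[:,0]/v[:,2]; my[i]=c['cy']+c['fy']*v[:,1]/v[:,2]
    im=cv2.remap(cv2.cvtColor(c['pixels'],cv2.COLOR_RGB2BGR),mx,my,cv2.INTER_CUBIC)
    cv2.imwrite(f'pics/{name}.png',cv2.resize(im,None,fx=2.4,fy=2.4,interpolation=cv2.INTER_CUBIC))
    blue=im[35:62,:,0].astype(float).max(0); green=im[35:62,:,1].astype(float).mean(0)
    return g*1000,blue,green
E
python3 -c "
from h import *
c=env.read_camera('top')
g,b,gr=vial(c,'v13')
for i in range(0,len(g),4): print(round(g[i]),int(b[i]),int(gr[i]),end=' | ')
"
```

```text
-40 63 57 | -39 32 26 | -38 26 21 | -37 36 29 | -36 40 33 | -35 42 40 | -34 50 68 | -33 69 117 | -32 92 164 | -31 103 183 | -30 106 181 | -29 104 177 | -28 103 176 | -27 102 176 | -26 102 175 | -25 102 175 | -24 101 175 | -23 102 176 | -22 103 176 | -21 103 176 | -20 102 177 | -19 103 179 | -18 103 178 | -17 102 169 | -16 92 137 | -15 81 108 | -14 84 122 | -13 97 161 | -12 104 181 | -11 106 180 | -10 106 177 | -9 104 177 | -8 104 177 | -7 103 176 | -6 101 175 | -5 100 175 | -4 102 176 | -3 103 176 | -2 103 176 | -1 102 176 | 0 103 177 | 1 102 176 | 2 102 175 | 3 106 174 | 4 132 175 | 5 173 179 | 6 207 187 | 7 217 193 | 8 217 194 | 9 220 196 | 10 214 195 | 11 217 190 | 12 216 174 | 13 204 157 | 14 196 164 | 15 209 187 | 16 223 196 | 17 224 195 | 18 221 192 | 19 205 188 | 20 181 181 | 21 145 177 | 22 116 177 | 23 101 176 | 24 100 175 | 25 103 176 | 26 103 177 | 27 104 178 | 28 105 179 | 29 104 180 | 30 101 171 | 31 81 126 | 32 45 56 | 33 31 21 | 34 37 25 | 35 40 32 | 36 46 40 | 37 74 67 | 38 123 114 | 39 166 155 | 40 178 173 |
```

View pics/v13.png

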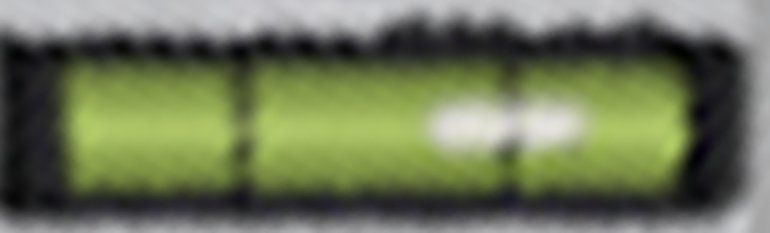

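The rings sit at −15.0 and +13.1 mm (28 mm apart, as given) and the bubble is centred at +12.6 mm. The offset is therefore about +13.5 mm, which needs about 1.88 rad or 107° clockwise. I'll turn the wrist back for range and go to the knob.

```bash
python3 -m creep '{"hand":[62,62,62,62,62],"delta_pos":[[0,0,0],[0,0,0],[0,0,0],[0,0,0],[0,0,0]],"turn":[-1,-1,-1,-1,-1]}' 60
python3 -m creep '{"hand":[62,62,62,62,62],"delta_pos":[[0,0,0],[0,0,0],[0,0,0],[0,0,0],[0,0,0]],"turn":[-1,-1,-1,-1,-1]}'
python3 -m creep '{"hand":[62,62,62,62,62],"delta_pos":[[0,0,0],[0,0,0],[0,0,0],[0,0,0],[0,0,0]],"turn":[-1,-1,-1,0,0]}'
python3 -c "
from h import *
plan([.4274,-.3433,.08]); print(env.get_state()['joint_pos'])"
```

```text
clock: 19.3
tcp_pos: [0.4172, -0.1577, 0.1028]
orientation: [-0.0, 0.646, 0.763, 0.0]
wrist_force: [-0.8, 0.2, 0.8]
finger_gap: 0.0617
clock: 19.72
tcp_pos: [0.4172, -0.1577, 0.1028]
orientation: [-0.0, 0.465, 0.885, 0.0]
wrist_force: [0.0, -1.1, 0.7]
finger_gap: 0.062
clock: 20.13
tcp_pos: [0.4172, -0.1577, 0.1028]
orientation: [-0.0, 0.349, 0.937, 0.0]
wrist_force: [1.0, -0.2, -0.6]
finger_gap: 0.0621
tcp [ 0.4172 -0.1577  0.1028] yaw 49.17 units [-0.1613 -0.1672  0.0285] turn None
[-5.41802243e-01  1.25153302e-01 -4.48221581e-01  9.97658315e-01
  9.70265565e-05  1.70766497e-01]
```

```bash
python3 -m creep '{"hand":[62,62,62,62,62],"delta_pos":[[-0.0269,-0.0279,0],[-0.0269,-0.0279,0],[-0.0269,-0.0279,0],[-0.0269,-0.0279,0],[-0.0269,-0.0279,0]],"turn":[0,0,0,0,0]}'
python3 -m creep '{"hand":[62,62,62,62,62],"delta_pos":[[-0.0269,-0.0279,0],[0,0,0.01],[0,0,0.02],[0,0,0.01],[0,0,0]],"turn":[0,0,0,0,0]}'
python3 -c "
from h import *
plan([.4274,-.3433,.005]); print(env.get_state()['joint_pos'])
c=snap('top','t14')
b=cv2.cvtColor(c['pixels'],cv2.COLOR_RGB2BGR)[195:345,300:450]
cv2.imwrite('pics/t14a.png',cv2.resize(b,None,fx=4,fy=4,interpolation=cv2.INTER_CUBIC))
"
```

```text
clock: 20.55
tcp_pos: [0.4261, -0.3139, 0.1029]
orientation: [0.0, 0.349, 0.937, 0.0]
wrist_force: [0.4, -0.5, 0.1]
finger_gap: 0.062
clock: 20.97
tcp_pos: [0.4265, -0.3417, 0.0685]
orientation: [-0.002, 0.348, 0.937, 0.001]
wrist_force: [-0.1, 1.7, -0.4]
finger_gap: 0.0623
tcp [ 0.4265 -0.3417  0.0685] yaw 49.25 units [-0.0025 -0.0008  0.0794] turn None
[-8.22481957e-01  3.39884005e-01 -2.56854793e-01  9.78796187e-01
  1.72659575e-04 -1.11305773e-01]
```

View pics/t14a.png

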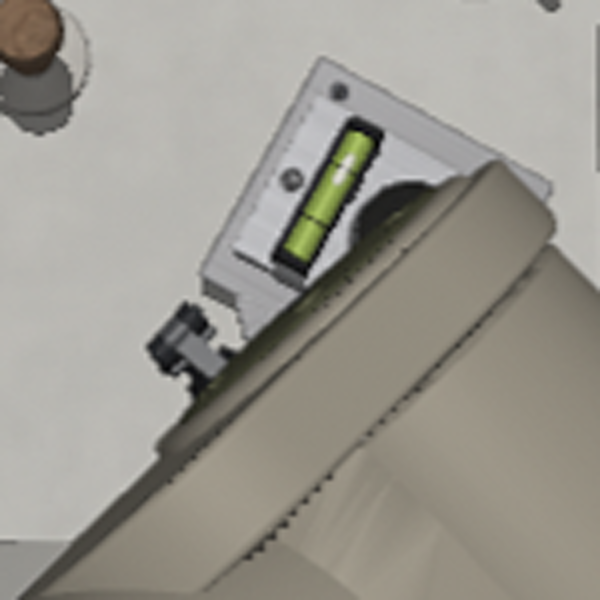

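The vial (crop (330,195)) stays visible while the arm is at the knob, so I can watch the bubble while turning. I'll go down over the knob.

```bash
python3 -m creep '{"hand":[62,62,62,62,62],"delta_pos":[[-0.001,0,0.015],[0,0,0.015],[0,0,0.015],[0,0,0.01],[0,0,0]],"turn":[0,0,0,0,0]}'
python3 -m creep '{"hand":[62,62,62,62,62],"delta_pos":[[0,0,0.005],[0,0,0.006],[0,0,0.005],[0,0,0],[0,0,0]],"turn":[0,0,0,0,0]}'
python3 -c "
from h import *
plan([.4274,-.3433,.005])"
```

```text
clock: 21.43
tcp_pos: [0.428, -0.3426, 0.0259]
orientation: [-0.001, 0.347, 0.938, 0.001]
wrist_force: [-0.3, 0.6, 0.3]
finger_gap: 0.0618
clock: 21.85
tcp_pos: [0.4285, -0.3438, 0.014]
orientation: [-0.0, 0.347, 0.938, 0.0]
wrist_force: [-0.5, 0.2, 0.9]
finger_gap: 0.0624
tcp [ 0.4285 -0.3438  0.014 ] yaw 49.35 units [ 0.0014 -0.0005  0.0113] turn None
```

```bash
python3 -m creep '{"hand":[62,62,62,30,30],"delta_pos":[[0.001,0,0.004],[0,0,0.005],[0,0,0],[0,0,0],[0,0,0]],"turn":[0,0,0,0,0]}' 30
python3 -m creep '{"hand":[30,30,30,30,30],"delta_pos":[[0,0,0],[0,0,0],[0,0,0],[0,0,0],[0,0,0]],"turn":[0,0,0,0,0]}' 30
```

```text
clock: 22.27
tcp_pos: [0.428, -0.3433, 0.0068]
orientation: [-0.0, 0.347, 0.938, 0.0]
wrist_force: [0.8, -0.1, -0.8]
finger_gap: 0.0388
clock: 22.68
tcp_pos: [0.4278, -0.3437, 0.0072]
orientation: [0.0, 0.347, 0.938, -0.0]
wrist_force: [-3.5, -1.0, 4.2]
finger_gap: 0.0322
```

```bash
python3 -c "
from h import *
s=env.get_state();print(s['finger_gap'],s['wrist_force'],s['ft_torque'])
c=snap('top','t15')
g,b,gr=vial(c,'v15')
print([(round(x),int(y)) for x,y in zip(g[::8],b[::8]) if y>125],'rings',[(round(x,1),int(y)) for x,y in zip(g,gr) if y<140 and 10<abs(x)<19][::4])
b=cv2.cvtColor(c['pixels'],cv2.COLOR_RGB2BGR)[195:345,300:450]
cv2.imwrite('pics/t15a.png',cv2.resize(b,None,fx=4,fy=4,interpolation=cv2.INTER_CUBIC))
for r in range(270,304,3): print(r,' '.join('%4d'%(1000*p3(c,(r,k))[2]) for k in range(336,376,2)))
"
```

```text
0.032156425971011045 [-3.47056309 -0.9852123   4.17798284] [-0.24600649  0.61797068 -0.01953152]
[(4, 127), (6, 201), (8, 211), (10, 208), (12, 209), (14, 190), (16, 216), (18, 214), (20, 176), (40, 173)] rings [(np.float64(-16.0), 133), (np.float64(-15.0), 105), (np.float64(-14.0), 118)]
270    0   -1   -1    0    0   -1    0   -1   -1   -1   -1    0   23   23   23   24   24  478  498  508
273   -2   -2    0    0    0  133  131    0   -1    0    0    0   22   23   22  456  498  506  509  514
276   -1    0   -1    0  135  135  135  133   -1   -1   -1    0   20   22  486  502  508  514  514  515
279    0   -1  133  135  135  135  135  127  125   -1    0    0  468  498  506  509  513  515  518  530
282    0  131  136  136  136  137  137  138  126  104  101  494  503  508  512  514  515  531  533  533
285   -1   -1  135  134  132  128  139  141  141  481  497  504  510  513  513  524  535  535  535  534
288    0    0    0    0  125  125  110  143  487  502  503  509  512  514  537  537  537  536  536  535
291   -1   -1    0    0   -1  106  477  494  500  507  508  510  529  538  539  538  538  537  536  536
294   -2   -1   -1    0   -2  485  493  503  505  507  520  539  539  540  540  539  539  538  538  537
297   -1   -1   -1    0  487  495  500  504  510  534  541  541  541  541  540  540  540  539  539  537
300   -1   -1    0  484  494  499  502  525  541  542  542  542  542  542  541  540  540  540  539  539
303   -1  337  484  492  495  517  540  542  543  543  543  543  542  542  541  541  540  540  540  539
```

View pics/t15a.png

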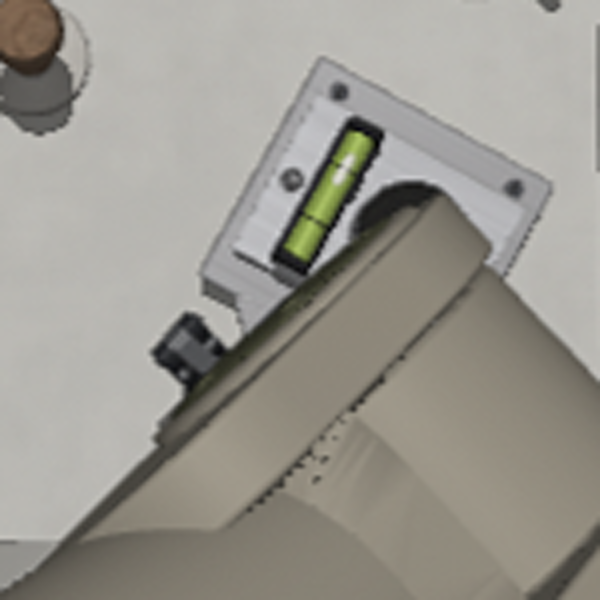

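I'll test with a 25° clockwise turn; the bubble should move about 3 mm.

```bash
cat >> h.py <<'E'
def bub(name):
    c=snap('top','t'+name); g,b,gr=vial(c,'v'+name)
    def valley(lo,hi):
        m=(g>lo)&(g<hi); w=np.clip(np.percentile(gr[m],90)-gr[m]-15,0,None); return (g[m]*w).sum()/w.sum()
    r1,r2=valley(-20,-10),valley(8,19)
    k=g[(b>150)&(abs(g)<31)]
    print('rings',r1.round(1),r2.round(1),'bubble',k.min(),k.max(),'offset from rear-14/front+14', ((k.min()+k.max())/2-(r1+14)).round(2),'mid',((k.min()+k.max())/2-(r1+r2)/2).round(2))
E
python3 -m creep '{"hand":[25,25,25,25,25],"delta_pos":[[0,0,0],[0,0,0],[0,0,0],[0,0,0],[0,0,0]],"turn":[1,1,1,1,1]}' 40
python3 -c "
from h import *
bub('16'); s=env.get_state(); print(s['ft_torque'],s['finger_gap'])"
```

```text
clock: 23.15
tcp_pos: [0.4277, -0.3438, 0.0072]
orientation: [0.0, 0.544, 0.839, -0.001]
wrist_force: [-4.1, -2.6, 4.1]
finger_gap: 0.0316
rings -14.6 13.3 bubble 3.750000000000038 19.750000000000053 offset from rear-14/front+14 12.36 mid 12.39
[-0.37324323  0.80925611 -0.05845422] 0.03179885520194648
```

The knob torque of −0.058 N m shows it is turning. On with it.

```bash
python3 -m creep '{"hand":[25,25,25,25,25],"delta_pos":[[0,0,0],[0,0,0],[0,0,0],[0,0,0],[0,0,0]],"turn":[1,1,1,1,1]}'
python3 -m creep '{"hand":[25,25,25,25,25],"delta_pos":[[0,0,0],[0,0,0],[0,0,0],[0,0,0],[0,0,0]],"turn":[1,1,1,1,1]}'
python3 -m creep '{"hand":[25,25,25,25,25],"delta_pos":[[0,0,0],[0,0,0],[0,0,0],[0,0,0],[0,0,0]],"turn":[1,0,0,0,0]}'
python3 -m creep '{"hand":[25,25,25,25,25],"delta_pos":[[0,0,0],[0,0,0],[0,0,0],[0,0,0],[0,0,0]],"turn":[0,0,0,0,0]}'
python3 -m creep '{"hand":[25,25,25,25,25],"delta_pos":[[0,0,0],[0,0,0],[0,0,0],[0,0,0],[0,0,0]],"turn":[0,0,0,0,0]}'
python3 -c "
from h import *
bub('17'); s=env.get_state(); print(s['ft_torque'],s['finger_gap'],s['joint_pos'][5])"
```

```text
clock: 23.62
tcp_pos: [0.4275, -0.3439, 0.0072]
orientation: [0.0, 0.712, 0.702, -0.001]
wrist_force: [-5.5, -2.0, 5.4]
finger_gap: 0.0319
clock: 24.03
tcp_pos: [0.4273, -0.3439, 0.0072]
orientation: [0.0, 0.847, 0.531, -0.001]
wrist_force: [-5.5, -1.0, 6.0]
finger_gap: 0.0318
clock: 24.45
tcp_pos: [0.4273, -0.3438, 0.0072]
orientation: [0.0, 0.869, 0.496, -0.001]
wrist_force: [-6.3, -1.9, 5.2]
finger_gap: 0.0314
clock: 24.87
tcp_pos: [0.4273, -0.3439, 0.0072]
orientation: [0.0, 0.869, 0.496, -0.001]
wrist_force: [-5.8, -2.2, 5.0]
finger_gap: 0.0317
clock: 25.28
tcp_pos: [0.4273, -0.3439, 0.0072]
orientation: [0.0, 0.869, 0.496, -0.001]
wrist_force: [-5.8, -1.6, 4.3]
finger_gap: 0.032
rings -14.2 13.5 bubble -4.74999999999997 11.000000000000044 offset from rear-14/front+14 3.34 mid 3.49
[-0.41616005  1.10360688 -0.0241884 ] 0.03201163899948168 1.2814082249700147
```

```bash
python3 -m creep '{"hand":[25,25,25,25,25],"delta_pos":[[0,0,0],[0,0,0],[0,0,0],[0,0,0],[0,0,0]],"turn":[0,0,0,0,0]}'
python3 -c "
from h import *
bub('18'); s=env.get_state(); print(s['ft_torque'],s['finger_gap'],s['joint_pos'][5])"
```

```text
clock: 25.75
tcp_pos: [0.4273, -0.3439, 0.0072]
orientation: [0.0, 0.869, 0.496, -0.001]
wrist_force: [-5.0, -1.9, 5.5]
finger_gap: 0.0319
rings -14.2 13.5 bubble -4.74999999999997 11.000000000000044 offset from rear-14/front+14 3.34 mid 3.49
[-0.39462657  1.10626014 -0.08760245] 0.0320315234599435 1.2813562199765085
```

View pics/v18.png

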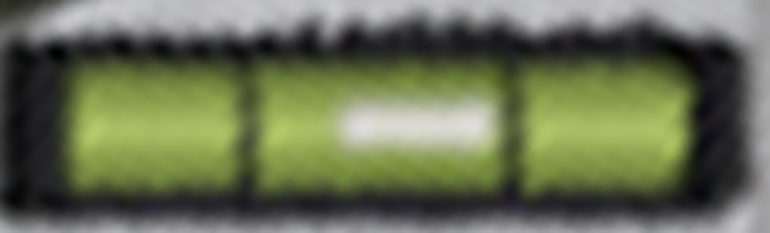

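```bash
python3 -m creep '{"hand":[25,25,25,25,25],"delta_pos":[[0,0,0],[0,0,0],[0,0,0],[0,0,0],[0,0,0]],"turn":[1,1,1,1,1]}'
python3 -m creep '{"hand":[25,25,25,25,25],"delta_pos":[[0,0,0],[0,0,0],[0,0,0],[0,0,0],[0,0,0]],"turn":[0.5,0,0,0,0]}'
python3 -m creep '{"hand":[45,55,62,62,62],"delta_pos":[[0,0,0],[0,0,0],[0,0,0],[0,0,0],[0,0,0]],"turn":[0,0,0,0,0]}'
python3 -m creep '{"hand":[62,62,62,62,62],"delta_pos":[[0,0,0],[0,0,0],[0,0,0],[0,0,0],[0,0,0]],"turn":[0,0,0,0,0]}'
python3 -c "
from h import *
bub('19'); s=env.get_state(); print(s['ft_torque'],s['finger_gap'],s['joint_pos'][5])"
```

```text
clock: 26.22
tcp_pos: [0.4272, -0.3437, 0.0072]
orientation: [0.0, 0.956, 0.294, -0.001]
wrist_force: [-6.1, -1.0, 6.0]
finger_gap: 0.0317
clock: 26.63
tcp_pos: [0.4272, -0.3437, 0.0072]
orientation: [0.0, 0.961, 0.275, -0.001]
wrist_force: [-4.7, -2.1, 5.0]
finger_gap: 0.0317
clock: 27.05
tcp_pos: [0.4282, -0.3431, 0.0067]
orientation: [-0.0, 0.962, 0.275, 0.0]
wrist_force: [-0.4, -0.6, -0.1]
finger_gap: 0.0621
clock: 27.47
tcp_pos: [0.428, -0.3433, 0.0069]
orientation: [-0.0, 0.962, 0.274, 0.0]
wrist_force: [-0.7, 0.2, -0.3]
finger_gap: 0.0621
rings -14.2 13.6 bubble -7.9999999999999725 8.250000000000043 offset from rear-14/front+14 0.35 mid 0.43
[0.03215564 0.02297118 0.0200775 ] 0.061919846352476896 1.763201057283892
```

View pics/v19.png

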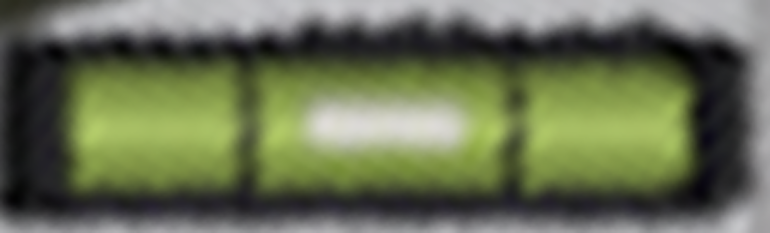

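The bubble is at about +0.4 mm after letting go of the knob, well inside the 4 mm band. I'll rise, close the fingers and go over the pad.

```bash
python3 -m creep '{"hand":[62,62,62,62,62],"delta_pos":[[0,0,-0.015],[0,0,-0.03],[0,0,-0.03],[0,0,-0.03],[0,0,-0.01]],"turn":[0,0,0,0,0]}'
python3 -m creep '{"hand":[0,0,0,0,0],"delta_pos":[[0,0,0],[0,0,0],[0,0,0],[0,0,0],[0,0,0]],"turn":[0,0,0,0,0]}' 40
python3 -c "
from h import *
bub('20')
plan([.517,-.4067,.08])"
```

```text
clock: 27.93
tcp_pos: [0.4294, -0.3448, 0.1025]
orientation: [0.002, 0.962, 0.274, 0.001]
wrist_force: [0.6, -0.4, 0.7]
finger_gap: 0.0618
clock: 28.35
tcp_pos: [0.4273, -0.3426, 0.0974]
orientation: [-0.001, 0.962, 0.274, -0.001]
wrist_force: [-0.1, 0.3, 0.5]
finger_gap: 0.0015
rings -14.2 13.6 bubble -8.249999999999973 8.250000000000043 offset from rear-14/front+14 0.22 mid 0.31
tcp [ 0.4274 -0.3427  0.0976] yaw -58.15 units [0.0529 0.1271 0.0218] turn None
```

```bash
python3 -c "
from h import *
c=env.read_camera('top'); print(p3(c,(195+270.5/4.6-.5,335+312.5/4.6-.5),z=.074))"
python3 -m creep '{"hand":[0,0,0,0,0],"delta_pos":[[0.0132,0.0318,0],[0.0132,0.0318,0],[0.0132,0.0318,0],[0.0132,0.0318,0],[0,0,0]],"turn":[0,0,0,0,0]}' 
python3 -c "
from h import *
c=snap('top','t21')
plan([.517,-.4067,.06])"
```

```text
[ 0.51908173 -0.40451441  0.074     ]
clock: 28.87
tcp_pos: [0.5209, -0.4103, 0.0974]
orientation: [0.001, 0.962, 0.274, 0.001]
wrist_force: [0.9, 0.2, -0.9]
finger_gap: 0.0001
tcp [ 0.5189 -0.4086  0.0973] yaw -58.13 units [-0.0008 -0.0033  0.0467] turn None
```

View pics/t21.png

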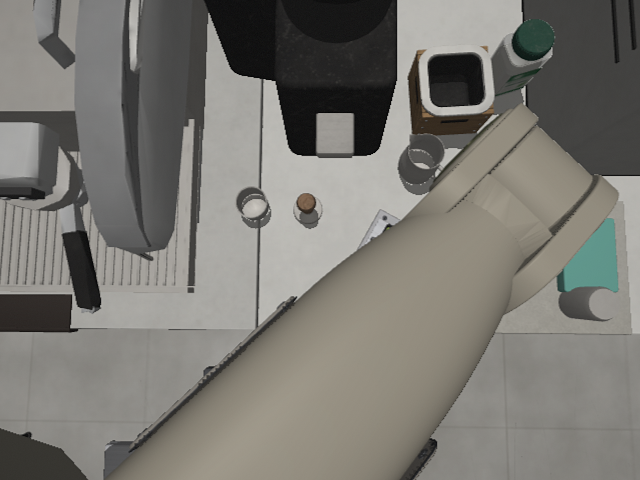

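The arm now hides the stand except its back-left corner. The pad centre (0.519, −0.4045 by camera) matches the TCP to about 2 mm. I'll go down, carefully near contact.

```bash
python3 -m creep '{"hand":[0,0,0,0,0],"delta_pos":[[0,-0.002,0.012],[0,0,0.015],[0,0,0.014],[0,0,0.008],[0,0,0]],"turn":[0,0,0,0,0]}' 
python3 -m creep '{"hand":[0,0,0,0,0],"delta_pos":[[0,0,0.0015],[0,0,0.0015],[0,0,0],[0,0,0],[0,0,0]],"turn":[0,0,0,0,0]}' 
```

```text
clock: 29.33
tcp_pos: [0.5149, -0.4044, 0.0574]
orientation: [-0.002, 0.962, 0.274, -0.001]
wrist_force: [0.0, 0.1, -0.0]
finger_gap: 0.0002
clock: 29.75
tcp_pos: [0.517, -0.4064, 0.0578]
orientation: [0.0, 0.962, 0.274, 0.0]
wrist_force: [0.4, -0.7, 0.2]
finger_gap: 0.0001
```

```bash
python3 -m creep '{"hand":[0,0,0,0,0],"delta_pos":[[0,0,0.002],[0,0,0.002],[0,0,0.002],[0,0,0],[0,0,0]],"turn":[0,0,0,0,0]}' 
python3 -m creep '{"hand":[0,0,0,0,0],"delta_pos":[[0,0,0.0015],[0,0,0.0015],[0,0,0],[0,0,0],[0,0,0]],"turn":[0,0,0,0,0]}' 
```

```text
clock: 30.17
tcp_pos: [0.5166, -0.406, 0.0522]
orientation: [-0.0, 0.962, 0.274, -0.0]
wrist_force: [0.6, 0.5, 0.3]
finger_gap: -0.0003
clock: 30.58
tcp_pos: [0.5167, -0.4061, 0.0501]
orientation: [-0.0, 0.962, 0.274, 0.0]
wrist_force: [0.2, -0.2, -0.7]
finger_gap: 0.0002
```

```bash
python3 -m creep '{"hand":[0,0,0,0,0],"delta_pos":[[0,0,0.001],[0,0,0.001],[0,0,0],[0,0,0],[0,0,0]],"turn":[0,0,0,0,0]}' 
```

```text
clock: 31.0
tcp_pos: [0.5167, -0.4061, 0.0485]
orientation: [-0.0, 0.962, 0.274, 0.0]
wrist_force: [-0.8, 1.1, 0.1]
finger_gap: -0.0002
```

```bash
python3 -m creep '{"hand":[0,0,0,0,0],"delta_pos":[[0,0,0.0007],[0,0,0.0007],[0,0,0],[0,0,0],[0,0,0]],"turn":[0,0,0,0,0]}' 
```

```text
clock: 31.42
tcp_pos: [0.5167, -0.4061, 0.0473]
orientation: [-0.0, 0.962, 0.274, 0.0]
wrist_force: [0.4, 0.1, -0.0]
finger_gap: -0.0
```

```bash
python3 -m creep '{"hand":[0,0,0,0,0],"delta_pos":[[0,0,0.0007],[0,0,0.0007],[0,0,0],[0,0,0],[0,0,0]],"turn":[0,0,0,0,0]}' 
```

```text
clock: 31.83
tcp_pos: [0.5167, -0.4061, 0.0462]
orientation: [-0.0, 0.962, 0.274, 0.0]
wrist_force: [0.4, 0.2, -0.5]
finger_gap: -0.0001
```

```bash
python3 -m creep '{"hand":[0,0,0,0,0],"delta_pos":[[0,0,0.0006],[0,0,0.0006],[0,0,0],[0,0,0],[0,0,0]],"turn":[0,0,0,0,0]}' 
```

```text
clock: 32.25
tcp_pos: [0.5168, -0.4061, 0.0454]
orientation: [0.0, 0.962, 0.274, 0.0]
wrist_force: [-0.6, -0.6, 2.0]
finger_gap: 0.0003
```

Contact starts at TCP z ≈ 0.0455, the same +28 mm tip offset as before. I'll add pressure in small steps.

```bash
python3 -m creep '{"hand":[0,0,0,0,0],"delta_pos":[[0,0,0.0006],[0,0,0],[0,0,0],[0,0,0],[0,0,0]],"turn":[0,0,0,0,0]}' 
```

```text
clock: 32.67
tcp_pos: [0.5168, -0.4062, 0.0453]
orientation: [0.0, 0.962, 0.274, 0.0]
wrist_force: [-2.6, 0.9, 5.2]
finger_gap: -0.0001
```

```bash
python3 -m creep '{"hand":[0,0,0,0,0],"delta_pos":[[0,0,0.0003],[0,0,0],[0,0,0],[0,0,0],[0,0,0]],"turn":[0,0,0,0,0]}' 
```

```text
clock: 33.08
tcp_pos: [0.5168, -0.4062, 0.0453]
orientation: [0.0, 0.962, 0.274, 0.0]
wrist_force: [-1.7, 1.0, 5.4]
finger_gap: -0.0005
```

```bash
python3 -m creep '{"hand":[0,0,0,0,0],"delta_pos":[[0,0,0.0006],[0,0,0.0004],[0,0,0],[0,0,0],[0,0,0]],"turn":[0,0,0,0,0]}'
python3 -c "
from h import *
print(env.get_state()['wrist_force'],env.get_state()['ft_torque'])
c=snap('top','t22')
b=cv2.cvtColor(c['pixels'],cv2.COLOR_RGB2BGR)[200:260,350:420]
cv2.imwrite('pics/t22a.png',cv2.resize(b,None,fx=9,fy=9,interpolation=cv2.INTER_CUBIC))
snap('scene','s22')" 
```

```text
clock: 33.5
tcp_pos: [0.5168, -0.4062, 0.0453]
orientation: [0.0, 0.962, 0.274, 0.0]
wrist_force: [-3.1, 2.5, 11.2]
finger_gap: -0.0003
[-3.06793935  2.53459491 11.17341801] [0.5848583  0.58185609 0.02537074]
```

View pics/t22a.png

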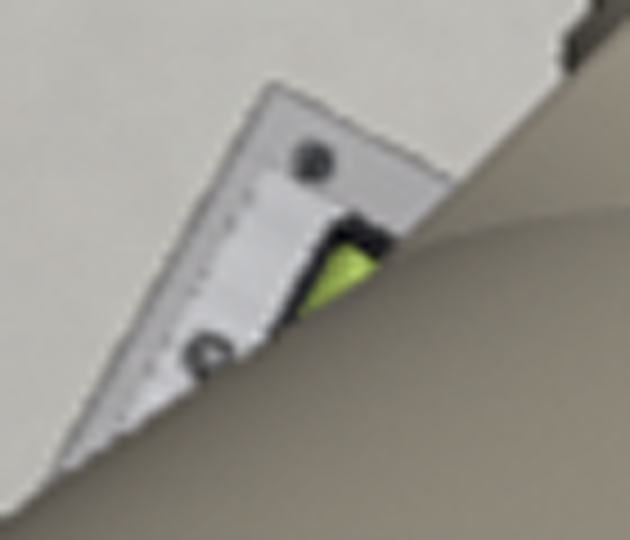

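View pics/s22.png

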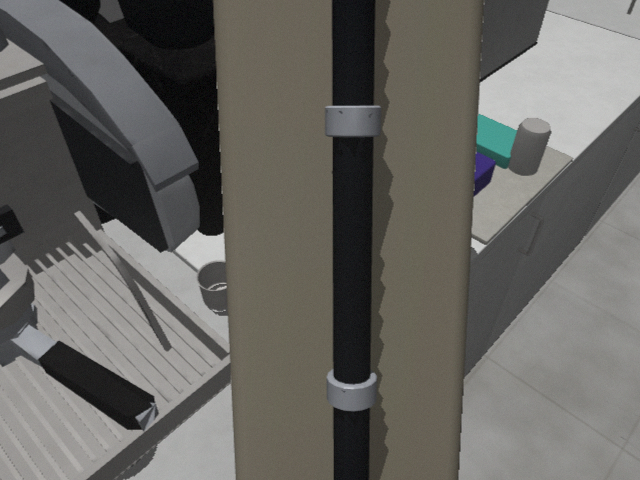

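The push is 11.2 N and the rest is flush, with the left peg visible in its hole at crop (210,355). The visible rear part of the vial, near (345,270), shows no bubble, so it has not run back. I'll check that the push stays steady, then hand in.

```bash
python3 -m creep '{"hand":[0,0,0,0,0],"delta_pos":[[0,0,0],[0,0,0],[0,0,0],[0,0,0],[0,0,0]],"turn":[0,0,0,0,0]}'
python3 -m creep '{"hand":[0,0,0,0,0],"delta_pos":[[0,0,0],[0,0,0],[0,0,0],[0,0,0],[0,0,0]],"turn":[0,0,0,0,0]}'
python3 -m creep '{"hand":[0,0,0,0,0],"delta_pos":[[0,0,0],[0,0,0],[0,0,0],[0,0,0],[0,0,0]],"turn":[0,0,0,0,0]}'
```

```text
clock: 34.02
tcp_pos: [0.5168, -0.4062, 0.0453]
orientation: [0.0, 0.962, 0.274, 0.0]
wrist_force: [-2.3, 3.1, 10.5]
finger_gap: 0.0
clock: 34.43
tcp_pos: [0.5168, -0.4062, 0.0453]
orientation: [0.0, 0.962, 0.274, 0.0]
wrist_force: [-2.8, 2.8, 11.7]
finger_gap: 0.0003
clock: 34.85
tcp_pos: [0.5168, -0.4062, 0.0453]
orientation: [0.0, 0.962, 0.274, 0.0]
wrist_force: [-3.3, 2.3, 11.2]
finger_gap: 0.0
```

```bash
python3 -c "
from h import *
c=snap('top','t23'); g,b,gr=vial(c,'v23')
print([(round(x),int(y)) for x,y in zip(g[::12],b[::12]) if x>5])"
```

```text
[(5, 102), (8, 101), (11, 99), (14, 97), (17, 93), (20, 92), (23, 90), (26, 94), (29, 100), (32, 74), (35, 72), (38, 110)]
```

View pics/v23.png

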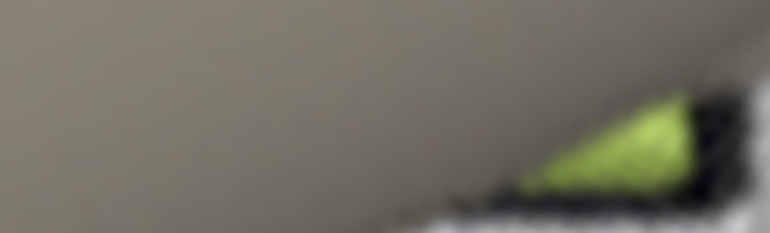

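The push is steady at about 11 N and the TCP has sunk no more than 0.1 mm under load, so the stand has not visibly tilted. Handing in.

```bash
python3 -c "
from workcell import env
print(env.hand_in())"
```

```text
the job is handed in; nothing more can be done
None
```

I set the rest back on the two pegs, turned the knob about 107° clockwise, let go, and handed in while pressing on the rubber top with the closed fingers. I got no verdict. Clock at hand-in was about 35 s.

**Last checks:**
- **Rest home:** with the arm clear, the top view showed both pegs up through their holes. The left peg still showed in its hole during the press.
- **Bubble:** it sat +0.3 to +0.4 mm from the middle after I let go of the knob (+13.5 mm before).
- **Press:** the wrist reads 10.5–11.7 N down, steady, plus 3–4 N sideways. With the rest's weight (about 5 N) the stand should carry about 16 N.
- **Bystanders:** the tamper and dosing cup looked unmoved in the views.

**What disagreed or could not be checked:**
- **Fingertip position:** the fingertips really end about 28 mm above the reported TCP, though `env.nose_length` says 11 mm ahead of it. My first grasp therefore closed above the post. I measured the offset by touching the post, and the pad contact later gave the same value. If the judging uses the reported TCP for the grasp point, its height over the pad could come out wrong.
- **Bubble during the press:** the arm hides its middle from both cameras. The only signs are that the TCP sank no more than 0.1 mm under load and that no bubble showed in the small rear part of the vial still in view.
- **Knob grip:** the jaws read 32 mm on the 37 mm knob. It still turned as expected: 80° moved the bubble 10 mm.

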